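# Load and start the bolster finishing bowl

### The job

Load the finishing machine: lift the lid off its bowl and lay it on the cork pad, pour all the ceramic balls from the steel cup into the bowl, stand the empty cup upright back in the middle of its rubber mat, and then lift every brass bolster out of the parts tray and into the bowl (leave the wooden handle scale in the tray). When everything is in, put the lid back flat and centred on the bowl, and last press the start button fully down and let go; do not disturb the other things on the bench.

Things in the scene. Friction and masses are not known exactly. Their poses are not given: they have to be found in the camera images.
- bowl_rim (a point): centre of the mouth of the finishing machine's open round bowl (grey plastic on a grey housing, fixed to the bench), at rim height, 120 mm above the bench; z up, x away from the front box. Bowl outside radius 92 mm at the rim; inside radius about 87 mm at the rim and 83 mm at the flat floor, which lies 84 mm below the rim. Housing foot radius 98 mm.
- start_top (a point): centre of the top of the black round start button (radius 14 mm) on the 80 x 80 mm, 46 mm high box at the front of the machine, 137 mm from the bowl's axis; pressed straight down.
- start (a joint): start button travel: 0 when up, 0.006 m fully down (about 5 N, springs back); it counts as pressed beyond 0.004.
- lid: the bowl's loose lid, 220 g: black disc, radius 94 mm, 6 mm thick, over an 8 mm deep tapered plug (radius 70 mm at the bottom, 77 mm at the top) that drops into the bowl; on top an upright aluminium knob, 28 mm diameter, 30 mm high. 44 mm high in all. Origin: centre of the plug's underside, z up; seated, 8 mm below bowl_rim. It starts on the bowl.
- mat: round black rubber mat of radius 60 mm, 4 mm thick, fixed to the bench, on which the cup starts; origin under its centre.
- pad: round cork pad of radius 100 mm, 4 mm thick, fixed to the bench, to lay the lid on; origin under its centre.
- cup: steel cup holding the balls, no handle: straight round wall, 80 mm high, outside radius 32 mm, wall 3.5 mm, floor 4 mm, 120 g; origin: centre of its underside, z up towards the mouth. The balls may cling together: tip the mouth 20 to 35 degrees below level, and shake if need be.
- tray: dark steel open parts tray 270 (x) x 250 (y) mm, 40 mm high, 4 mm walls and floor, fixed to the bench; origin: centre of its underside.
- scale: dark wood knife-handle scale 26 x 75 x 10 mm lying in the tray among the bolsters, to be left in the tray; origin: centre of its underside, long side along y.
- ball0: white ceramic finishing ball, 18 mm diameter, 12 g, origin at its centre; 4 to 7 of the balls are present, all in the cup at the start.
- ball1: white ceramic finishing ball, 18 mm diameter, 12 g, origin at its centre; 4 to 7 of the balls are present, all in the cup at the start.
- ball2: white ceramic finishing ball, 18 mm diameter, 12 g, origin at its centre; 4 to 7 of the balls are present, all in the cup at the start.
- ball3: white ceramic finishing ball, 18 mm diameter, 12 g, origin at its centre; 4 to 7 of the balls are present, all in the cup at the start.
- ball4: white ceramic finishing ball, 18 mm diameter, 12 g, origin at its centre; 4 to 7 of the balls are present, all in the cup at the start.
- ball5: white ceramic finishing ball, 18 mm diameter, 12 g, origin at its centre; 4 to 7 of the balls are present, all in the cup at the start.
- ball6: white ceramic finishing ball, 18 mm diameter, 12 g, origin at its centre; 4 to 7 of the balls are present, all in the cup at the start.
- bolster0: brass knife bolster, a block 20 mm (x) by 40 mm (y) by 16 mm (z) with a dark slot mark on top, 100 g, lying flat in the tray at the start; origin: centre of its underside; 2 to 4 of the bolsters are present.
- bolster1: brass knife bolster, a block 20 mm (x) by 40 mm (y) by 16 mm (z) with a dark slot mark on top, 100 g, lying flat in the tray at the start; origin: centre of its underside; 2 to 4 of the bolsters are present.
- bolster2: brass knife bolster, a block 20 mm (x) by 40 mm (y) by 16 mm (z) with a dark slot mark on top, 100 g, lying flat in the tray at the start; origin: centre of its underside; 2 to 4 of the bolsters are present.
- bolster3: brass knife bolster, a block 20 mm (x) by 40 mm (y) by 16 mm (z) with a dark slot mark on top, 100 g, lying flat in the tray at the start; origin: centre of its underside; 2 to 4 of the bolsters are present.
- jar: bystander, not to be disturbed: capped jar, radius 30 mm, 100 mm high; origin under its centre.
- beltroll: bystander, not to be disturbed: roll of abrasive belt, radius 38 mm, 50 mm high; origin under its centre.
- sandblock: bystander, not to be disturbed: cork sanding block 40 x 60 x 30 mm; origin under its centre.
- brush: bystander, not to be disturbed: bench brush lying down; origin under its centre.
Things that resemble listed ones, but are neither listed nor needed, are in the scene too. Several things have the shape of the pad; the one meant has the colours described above.

How it is judged (in metres and radians):
On the way, in this order (a step that is already met when the one before it is completed fails the run):
1. the lid is off the bowl and lies on the cork pad (horizontal distance between lid and pad below 0.045 m and height (world z) of lid below 0.014 m), for 0.2 s.
2. all the balls are in the bowl and the empty cup stands on its mat (horizontal distance between each of ball0, ball1, ball2, ball3, ball4, ball5, ball6 and bowl_rim below 0.088 m and z of ball0 in the frame of bowl_rim between -0.1 and -0.008 m and z of ball1 in the frame of bowl_rim between -0.1 and -0.008 m and z of ball2 in the frame of bowl_rim between -0.1 and -0.008 m and z of ball3 in the frame of bowl_rim between -0.1 and -0.008 m and z of ball4 in the frame of bowl_rim between -0.1 and -0.008 m and z of ball5 in the frame of bowl_rim between -0.1 and -0.008 m and z of ball6 in the frame of bowl_rim between -0.1 and -0.008 m and horizontal distance between cup and mat below 0.03 m and angle between cup's own z axis and vertical below 0.1 rad and height (world z) of cup below 0.01 m), for 0.2 s.
3. all the bolsters are in the bowl with the balls (horizontal distance between each of ball0, ball1, ball2, ball3, ball4, ball5, ball6, bolster0, bolster1, bolster2, bolster3 and bowl_rim below 0.088 m and z of ball0 in the frame of bowl_rim between -0.1 and -0.008 m and z of ball1 in the frame of bowl_rim between -0.1 and -0.008 m and z of ball2 in the frame of bowl_rim between -0.1 and -0.008 m and z of ball3 in the frame of bowl_rim between -0.1 and -0.008 m and z of ball4 in the frame of bowl_rim between -0.1 and -0.008 m and z of ball5 in the frame of bowl_rim between -0.1 and -0.008 m and z of ball6 in the frame of bowl_rim between -0.1 and -0.008 m and z of bolster0 in the frame of bowl_rim between -0.1 and -0.008 m and z of bolster1 in the frame of bowl_rim between -0.1 and -0.008 m and z of bolster2 in the frame of bowl_rim between -0.1 and -0.008 m and z of bolster3 in the frame of bowl_rim between -0.1 and -0.008 m), for 0.2 s.
4. the lid sits flat and centred on the loaded bowl (all of step 3 and horizontal distance between lid and bowl_rim below 0.013 m and angle between lid's own z axis and vertical below 0.05 rad and z of lid in the frame of bowl_rim below -0.004 m), for 0.2 s.
5. the start button is pressed with the lid on (value of joint start above 0.004 m and horizontal distance between lid and bowl_rim below 0.013 m and angle between lid's own z axis and vertical below 0.05 rad and z of lid in the frame of bowl_rim below -0.004 m), for 0.05 s.
At the end, for the whole second after the job is handed in: Balls and bolsters in the bowl, origins 8 mm or more below its rim; lid on: off-centre under 13 mm, tilt under 0.05 rad, plug 4 mm or more in; cup upright (0.1 rad) on the mat, within 30 mm of its centre; wooden scale in the tray; button up; lid and cup at rest (all of step 4 and horizontal distance between cup and mat below 0.03 m and angle between cup's own z axis and vertical below 0.1 rad and height (world z) of cup below 0.01 m and horizontal distance between scale and tray below 0.15 m and height (world z) of scale below 0.03 m and value of joint start below 0.002 m and linear speed of each of lid, cup below 0.02 m/s); the robot touches nothing.
It fails at once if the jar is knocked or moved by more than 5 cm (distance of jar from where it was at the start of the episode above 0.05 m).
It fails at once if the beltroll is knocked or moved by more than 5 cm (distance of beltroll from where it was at the start of the episode above 0.05 m).
It fails at once if the sandblock is knocked or moved by more than 5 cm (distance of sandblock from where it was at the start of the episode above 0.05 m).
It fails at once if the brush is knocked or moved by more than 5 cm (distance of brush from where it was at the start of the episode above 0.05 m).
Of ball0, ball1, ball2, ball3, ball4, ball5, ball6 only 4 to 7 are there at a start; the rules pass over those that are not, and their reading is None.
Of bolster0, bolster1, bolster2, bolster3 only 2 to 4 are there at a start; the rules pass over those that are not, and their reading is None.
At some moment in a run one of lid, bolster0, bolster1, bolster2, bolster3 may be knocked a few centimetres aside while the robot is not near it.
It also fails if it takes over 210 s, if anything falls off the work surface, if the arm or the gripper's body presses on something with over 40 N, if the wrist force passes 120 N, or if a joint passes its speed limit or range.

### The arm

A 6-joint arm with a two-finger parallel gripper is mounted at the origin on the work surface. World frame = base frame: x ahead of the robot, y to its left, z up, the work surface at z = 0. Lengths are in mm, angles in degrees, forces in N, time in s.
With the tool pointing down it reaches from about 350 to 850 mm from the base axis. Payload 8.1 kg.
Tool frame: the origin (TCP) lies on the centre line of the jaws, within the pads' length; the fingertips stand 14 mm ahead of it and the grasp point (between the pads) lies 5 mm behind it; z points along the fingers, y is the line along which they close (so a half turn about z gives the same grasp; the last joint's range is limited). The gripper opens to 85 mm and grips with 20 to 120 N. Pads are 22 mm wide; open, the fingers measure 114 mm over their backs; the gripper's body (76 mm by 85 mm) begins 54 mm behind the grasp point. The pads swing forward as they close: fully open they stand 13 mm farther back than shut.
Start: joints at [65.925, 7.471, 85.268, -0, 87.261, -4.893], TCP at [197.127, 566.698, 245.292] pointing down, gripper open.
Joint ranges: [-169.43, 169.43], [-51.17, 129.36], [1.28, 143.12], [-76.62, 256.62], [0, 156.53], [-152.29, 152.29]. Speed limits (degrees/s): [136.94, 136.94, 159.86, 180, 180, 180].

### API

Orientations are given as [roll, pitch, yaw] about the fixed x, y, z axes, in that order (R = Rz(yaw) Ry(pitch) Rx(roll)).
In Python, from bench import sense, snapshot, camera_info, hand_in gives the robot as it stands. The module is installed in compiled form; this text tells all that it offers.
- The arm moves only by the tool apply_moves, never from a script. Its argument "deltas" is a list of rows, each a list of 7 numbers: the shift along the tool's x, y, z scaled (see below), then the turn, a rotation vector about the tool's x, y, z scaled (see below), then the opening, from 0 (shut) to 1 (fully open). In form: [[dx, dy, dz, ax, ay, az, claw], ...]. A call has 1 to 8 rows; each row shifts and turns the commanded pose from where the row before left it, along the tool's axes as they then stand; what a row does not reach is not made up. The controller multiplies each number of a shift by 0.03 m and each number of a turn by 0.08 rad. A row lasts 1/8 s, in which the tool goes at most 62.5 mm and 10.7 degrees, less where a joint would pass 70% of its speed; a pose out of reach is approached as far as the arm can. A call with a number of a shift or a turn outside -1 to 1 is refused whole. A call with a gripper value outside its range is refused whole. The fingers move at their own pace and stop on an object; "grip_force" is the grip in N (left out, the last holds). Time passes only in rows, so rows that do not move let the fingers close. It gives the time, the measured TCP pose, the force, the opening and the grip force at its end, in the units of the state.
- sense(): the state, without advancing time (a new reading comes with each control period).
- snapshot(name): name is "scene" or "top" or "wrist"; returns the picture (480x640x3 uint8, red, green, blue); there is no depth.
- camera_info(name): a dict with "vertical_fov" (degrees; the focal length in pixels is half the picture's height over the tangent of half this angle, whatever the lens; pixels are square), "cx", "cy" (the principal point, pixels), "origin" and "rotation" of the camera in the world; the wrist camera has in their place "tool_from_camera" (4x4, takes a point from camera to tool coordinates, whose origin is the TCP and whose axes are the flange's). Camera axes: x right, y up, looking along -z (the intrinsics and any distortion apply to the point x, -y, -z); pixel columns grow to the right and rows downward; lengths in mm; the calibration is good to about 2 mm. The wrist camera is an equidistant fisheye: a pixel r from the principal point sees the ray r / f radians off the axis. A picture is of the moment at which its call begins: read the wrist's pose just before it. camera_info takes no time and is no camera call.
- hand_in(): hands the job in; it is judged then, once.
The state is a dict: "time": time; "joint_pos": joint angles; "qd": joint speeds; "joint_efforts": joint torques, N m; "tool_pos": TCP position; "tcp_rot": TCP orientation; "ft_force": force on the tool from outside, world axes, zero at the start; "wrist_torque": the same for the moment, N m; "finger_gap": finger opening in mm; "grip_force": force on a finger pad.
Only numpy, scipy, OpenCV 4.12 (cv2) and the standard library are available. Lean on these libraries where they do the work, as an engineer would, in place of code of your own. Each camera call takes 0.05 s, during which the arm holds its last target. There are 200 camera calls.

## Working session

There is one attempt and no reset: what is moved stays moved. The work goes in short steps, Python scripts to look and compute and a tool call to move; the robot and the scene stay as the last step left them, time stands still between calls to the robot, and variables do not carry over. Pictures are saved under pics/ and viewed, at most 14 in all, crops included, and the job is handed in when it is done.

Besides the shell and the picture viewer there is one more tool, called after ">>>" by a JSON object that holds its "fn" and its "kwargs". apply_moves: Moves the arm, as the interface text tells. Its arguments: {"type":"object","properties":{"deltas":{"type":"array"},"grip_force":{"type":"number"}},"required":["deltas"]}

```bash
mkdir -p pics; ls
python3 - <<'E'
from bench import *
import cv2
s=sense();print(s['tool_pos'],s['tcp_rot'],s['finger_gap'],s['time'])
for n in("scene","top","wrist"):
    print(n,camera_info(n)); cv2.imwrite(f'pics/{n}0.png',snapshot(n)[:,:,::-1])
E
```

```text
pics
[196.92367505 566.20527409 244.23165143] [-1.79893295e+02 -8.36684555e-03  1.60816245e+02] 85.4734976439264 0.0
scene {'vertical_fov': 53.56929235304513, 'cx': 316.0016051758649, 'cy': 242.96772252804317, 'origin': array([1150.99898934, -543.90576235,  839.9617843 ]), 'rotation': array([48.84821435, -0.09707571, 46.57278048])}
top {'vertical_fov': 53.97932522726109, 'cx': 311.4009368299923, 'cy': 237.19940858173405, 'origin': array([ 357.08721529,    9.7318662 , 1218.35658601]), 'rotation': array([ 9.24092247e+00, -7.83248116e-02, -9.08093042e+01])}
wrist {'vertical_fov': 65.70646984690485, 'cx': 322.6654696103782, 'cy': 239.33740785979876, 'tool_from_camera': array([[ 7.17178825e-04,  9.59732721e-01,  2.80913849e-01,
         7.17004547e+01],
       [ 9.99999131e-01, -9.98937780e-04,  8.59819024e-04,
         5.13779454e-01],
       [ 1.10581191e-03,  2.80912988e-01, -9.59732604e-01,
        -1.28521662e+02],
       [ 0.00000000e+00,  0.00000000e+00,  0.00000000e+00,
         1.00000000e+00]])}
```

View pics/top0.png

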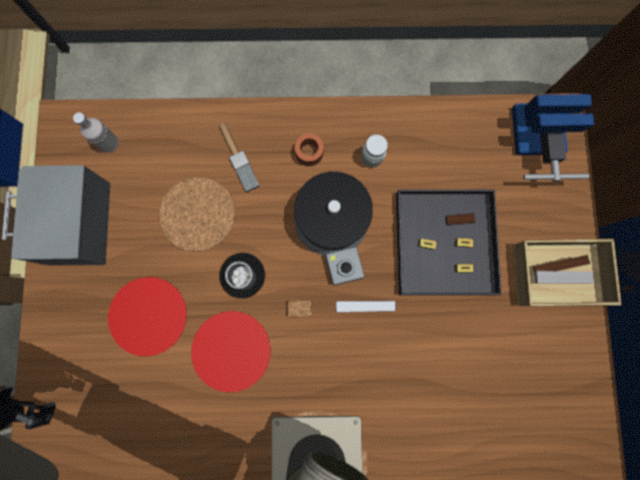

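View pics/scene0.png

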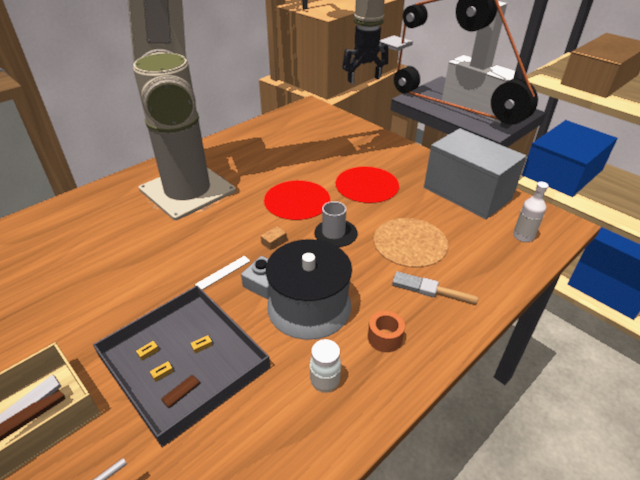

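Top view: the black lid on the bowl is at (333,210). The cork pad is at (197,213); the two red discs at (147,316) and (231,351) have the wrong colour. The cup on its mat is at (240,275), with bolsters at (428,243), (465,243) and (465,268), the scale at (460,218) and the start button at (345,267). The jar is at (375,150), belt roll at (309,149), brush at (240,160) and sanding block at (299,309).

```bash
cat > h.py <<'E'
from bench import *
import cv2, numpy as np
from scipy.spatial.transform import Rotation as R
def eul(e): return R.from_euler('xyz',e,degrees=True)
def ray(name,u,v,st=None):
    c=camera_info(name); f=240/np.tan(np.radians(c['vertical_fov']/2))
    x,y=(u-c['cx']),(v-c['cy'])
    if name=='wrist':
        r=np.hypot(x,y)+1e-9; t=r/f
        d=np.array([x/r*np.sin(t),-y/r*np.sin(t),-np.cos(t)])
        T=c['tool_from_camera']; Q=eul(st['tcp_rot'])
        return Q.apply(T[:3,3])+st['tool_pos'], Q.apply(T[:3,:3]@d)
    return c['origin'], eul(c['rotation']).apply([x/f,-y/f,-1])
def pt(name,u,v,z,st=None):
    o,d=ray(name,u,v,st); return o+d*(z-o[2])/d[2]
def blobs(mask,amin):
    cs,_=cv2.findContours(mask.astype(np.uint8),cv2.RETR_EXTERNAL,cv2.CHAIN_APPROX_NONE)
    return [c for c in cs if cv2.contourArea(c)>amin]
def to(p,yaw=None):
    """units in tool axes from measured pose to p (at the present orientation), and turn to tool-down yaw"""
    s=sense(); Q=eul(s['tcp_rot'])
    if yaw is not None:
        N=eul([180,0,yaw]); print('turn',np.round((Q.inv()*N).as_rotvec()/.08,2)); Q=N
    print('shift',np.round(Q.inv().apply(np.array(p)-s['tool_pos'])/30,2),'from',np.round(s['tool_pos'],1),np.round(s['tcp_rot'],1),'gap',round(s['finger_gap'],1),'t',s['time'])
E
python3 - <<'E'
from h import *
def cen(c): return cv2.minAreaRect(c)
im=cv2.imread('pics/top0.png'); hsv=cv2.cvtColor(im,cv2.COLOR_BGR2HSV); H,S,V=[hsv[...,i].astype(int) for i in range(3)]
def rep(lbl,m,a,z,box):
    mm=np.zeros_like(m);x0,y0,x1,y1=box;mm[y0:y1,x0:x1]=m[y0:y1,x0:x1]
    for c in blobs(mm,a):
        (u,v),wh,an=cen(c)
        q=np.array([pt('top',*p,z)[:2] for p in c[:,0].astype(float)],np.float32)
        r=cv2.minAreaRect(q); e=cv2.minEnclosingCircle(q); x0,y0=q.min(0);x1,y1=q.max(0)
        print(lbl,np.round((u,v)),'rect',np.round(r[0]),np.round(r[1]),round(r[2]),'circ',np.round(e[0]),round(e[1]),'bb',round((x0+x1)/2),round((y0+y1)/2))
rep('bolst',(H>18)&(H<35)&(S>120)&(V>130),30,20,(395,190,500,295))
rep('lid',(V<60),1000,126,(280,160,385,243))
rep('knob',(V>120)&(S<60),30,156,(315,195,350,220))
rep('mat',(V<50),300,4,(210,245,270,300))
rep('tray',(V<95)&(S<100),3000,40,(385,180,510,305))
rep('pad',(V>115)&(H>10)&(H<25),1000,4,(150,170,237,255))
rep('cup',(V>90)&(S<60),50,80,(215,250,265,300))
rep('button',(V<60),30,58,(333,255,358,280))
E
```

```text
bolst [464. 268.] rect [ 467. -384.] [38. 15.] 89 circ [ 468. -384.] 19 bb 467 -384
bolst [427. 244.] rect [ 531. -292.] [37. 18.] 78 circ [ 530. -292.] 19 bb 530 -292
bolst [465. 242.] rect [ 533. -390.] [36. 18.] 86 circ [ 533. -389.] 19 bb 533 -390
lid [332. 207.] rect [608. -45.] [183. 170.] 89 circ [597. -41.] 99 bb 607 -45
knob [334. 206.] rect [603. -47.] [28. 27.] 43 circ [603. -47.] 15 bb 602 -47
mat [242. 275.] rect [459. 187.] [111. 108.] 89 circ [459. 186.] 57 bb 459 187
tray [448. 242.] rect [ 534. -337.] [257. 266.] 89 circ [ 534. -340.] 181 bb 534 -337
pad [193. 212.] rect [628. 318.] [235. 226.] 89 circ [630. 318.] 161 bb 628 318
cup [239. 274.] rect [454. 183.] [66. 64.] 45 circ [453. 183.] 34 bb 454 183
button [345. 267.] rect [470. -77.] [19. 21.] 44 circ [470. -78.] 11 bb 470 -78
```

>>> {"fn": "apply_moves", "kwargs": {"deltas": [[0,0,-1,0,0,0,1],[0,0,-1,0,0,0,1]]}}

```text
time: 0.4
tool_pos: [196.9, 566.2, 305.0]
tcp_rot: [-179.9, -0.0, 160.8]
ft_force: [-0.1, 0.8, 0.5]
finger_gap: 85.7
grip_force: 0.0
```

>>> {"fn": "apply_moves", "kwargs": {"deltas": [[0,0,0,0,0,-0.84,1],[0,0,0,0,0,-0.84,1],[0,0,0,0,0,-0.84,1],[0,0,0,0,0,-0.84,1],[0,0,0,0,0,-0.84,1]]}}

```text
time: 1.02
tool_pos: [197.0, 566.5, 304.8]
tcp_rot: [-180.0, -0.0, -179.8]
ft_force: [-0.7, 0.1, 0.1]
finger_gap: 85.3
grip_force: 0.0
```

>>> {"fn": "apply_moves", "kwargs": {"deltas": [[-0.6,-0.95,0,0,0,0,1],[-0.6,-0.95,0,0,0,0,1],[-0.6,-0.95,0,0,0,0,1],[-0.6,-0.95,0,0,0,0,1],[-0.6,-0.95,0,0,0,0,1],[-0.6,-0.95,0,0,0,0,1],[-0.6,-0.95,0,0,0,0,1],[-0.6,-0.95,0,0,0,0,1]]}}

```text
time: 2.02
tool_pos: [341.8, 337.8, 305.0]
tcp_rot: [-180.0, -0.0, -179.9]
ft_force: [-0.0, -0.5, -0.5]
finger_gap: 85.5
grip_force: 0.0
```

>>> {"fn": "apply_moves", "kwargs": {"deltas": [[-0.6,-0.95,0,0,0,0,1],[-0.6,-0.95,0,0,0,0,1],[-0.6,-0.95,0,0,0,0,1],[-0.6,-0.95,0,0,0,0,1],[-0.6,-0.95,0,0,0,0,1],[-0.6,-0.95,0,0,0,0,1],[-0.6,-0.95,0,0,0,0,1],[-0.6,-0.95,0,0,0,0,1]]}}

```text
time: 3.02
tool_pos: [486.0, 110.0, 305.0]
tcp_rot: [180.0, -0.0, -179.9]
ft_force: [0.8, 0.4, 0.3]
finger_gap: 85.5
grip_force: 0.0
```

>>> {"fn": "apply_moves", "kwargs": {"deltas": [[-0.6,-0.95,0,0,0,0,1],[-0.6,-0.95,0,0,0,0,1],[-0.6,-0.95,0,0,0,0,1],[-0.6,-0.95,0,0,0,0,1],[-0.6,-0.95,0,0,0,0,1],[-0.6,-0.7,0,0,0,0,1],[0,0,0,0,0,0,1]]}}

```text
time: 3.9
tool_pos: [594.2, -53.8, 304.3]
tcp_rot: [-180.0, -0.1, 180.0]
ft_force: [-0.7, 1.0, -0.9]
finger_gap: 85.6
grip_force: 0.0
```

Run:
```python
from h import *
s=sense(); im=snapshot('wrist')[:,:,::-1]; cv2.imwrite('pics/w1.png',im)
print(s['tool_pos'],s['tcp_rot'],pt('top',197,213.5,4))
```

```text
[594.1708367  -53.78872688 304.27909412] [-1.79997159e+02 -8.37151989e-02  1.79952446e+02] [621.98094375 305.40503208   4.        ]
```

View pics/w1.png

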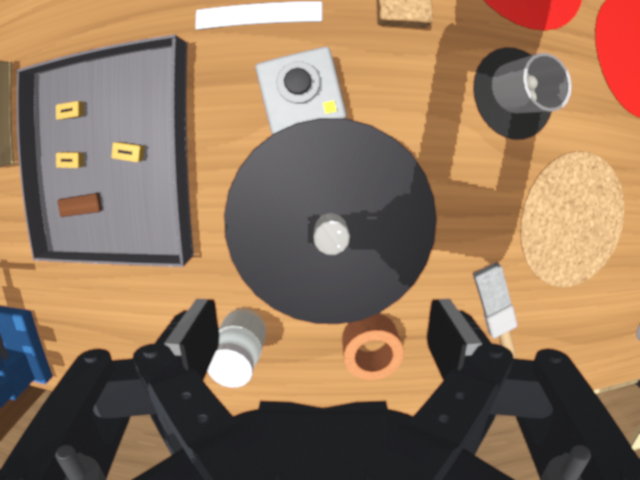

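Wrist view above the lid: knob at (331,238), button at (298,82), cork pad at (572,219) and cup mouth at (547,84). Bolsters are at (69,110), (68,160) and (126,152), and the scale is at (79,204).

```bash
cat >> h.py <<'E'
def circ(q):
    A=np.c_[2*q,np.ones(len(q))]; x=np.linalg.lstsq(A,(q**2).sum(1),rcond=None)[0]
    return x[:2],np.sqrt(x[2]+x[0]**2+x[1]**2)
def rep(name,im,lbl,f,a,z,box,st):
    hsv=cv2.cvtColor(im,cv2.COLOR_BGR2HSV).astype(int); m=f(*[hsv[...,i] for i in range(3)])
    mm=np.zeros_like(m);x0,y0,x1,y1=box;mm[y0:y1,x0:x1]=m[y0:y1,x0:x1]
    for c in blobs(mm,a):
        u,v=c[:,0].mean(0)
        h=cv2.convexHull(c)[:,0].astype(float)
        q=np.array([pt(name,*p,z,st)[:2] for p in h],np.float32)
        r=cv2.minAreaRect(q); k,rad=circ(q)
        print(lbl,np.round((u,v)),'rect',np.round(r[0],1),np.round(r[1],1),round(r[2]),'circ',np.round(k,1),round(float(rad),1))
E
python3 - <<'E'
from h import *
im=cv2.imread('pics/w1.png'); s=dict(tool_pos=np.array([594.17,-53.79,304.28]),tcp_rot=np.array([-180,-.084,179.952]))
g=lambda *a:rep('wrist',im,*a,s)
g('lid',lambda H,S,V:(V<75),3000,126,(222,118,440,325))
g('knob',lambda H,S,V:(V>120)&(S<60),100,156,(310,205,352,260))
g('pad',lambda H,S,V:(S<140)&(V>150),1000,4,(515,145,630,290))
g('bolst',lambda H,S,V:(H>18)&(H<35)&(S>120)&(V>130),60,20,(40,80,160,180))
g('scale',lambda H,S,V:(H<15)&(S>90)&(V<140),60,14,(45,180,120,225))
g('mat',lambda H,S,V:(V<50),300,4,(465,40,555,145))
g('button',lambda H,S,V:(V<60),60,58,(275,60,320,105))
g('cup',lambda H,S,V:(S<60)&(V>60),300,84,(490,40,580,120))
for u,v in [(572,219)]: print(pt('wrist',u,v,4,s))
to([602,-47,160])
E
```

```text
lid [360. 266.] rect [634.3 -16.1] [ 92.4 181.9] 43 circ [606.4 -42.4] 86.8
knob [331. 235.] rect [600.4 -46.5] [28.5 31.4] 63 circ [599.8 -47. ] 15.2
pad [576. 220.] rect [629.7 322.9] [236.8 248.4] 6 circ [632.8 341. ] 150.9
bolst [ 68. 160.] rect [ 534.1 -387.6] [40.1 17.5] 84 circ [ 534.4 -387.8] 20.6
bolst [127. 151.] rect [ 531.3 -292. ] [39.9 19.4] 79 circ [ 532.1 -292.2] 18.2
bolst [ 68. 110.] rect [ 468.9 -383.1] [39.5 19.2] 88 circ [ 470.3 -383.3] 18.5
scale [ 84. 199.] rect [ 593.1 -381.3] [75.4 22.8] 87 circ [ 599.  -380.8] 34.0
mat [523. 124.] rect [498.1 199.9] [29.8 49.1] 9 circ [492.9 197.6] 23.4
mat [501.  59.] rect [416.7 165.5] [23.1 77.4] 33 circ [436.1 175.8] 37.7
cup [528.  90.] rect [459.1 161.4] [ 71.7 107.6] 6 circ [465.  163.8] 48.9
[617.90804024 294.53293009   4.        ]
shift [-0.28  0.19  4.82] from [593.7 -52.8 304.5] [ 1.8e+02 -1.0e-01  1.8e+02] gap 85.5 t 3.95
```

>>> {"fn": "apply_moves", "kwargs": {"deltas": [[-0.26,0.2,0.9,0,0,0,0.8],[0,0,0.9,0,0,0,0.7],[0,0,0.9,0,0,0,0.7],[0,0,0.9,0,0,0,0.7],[0,0,0.9,0,0,0,0.7],[0,0,0.5,0,0,0,0.7],[0,0,0.3,0,0,0,0.7],[0,0,0,0,0,0,0.7]], "grip_force": 40}}

```text
time: 4.95
tool_pos: [601.5, -46.1, 146.3]
tcp_rot: [180.0, -0.0, -179.9]
ft_force: [-1.1, 0.2, 0.0]
finger_gap: 59.5
grip_force: 0.0
```

>>> {"fn": "apply_moves", "kwargs": {"deltas": [[0,0,0,0,0,0,0],[0,0,0,0,0,0,0],[0,0,0,0,0,0,0],[0,0,0,0,0,0,0]]}}

```text
time: 5.45
tool_pos: [602.5, -46.5, 147.7]
tcp_rot: [-180.0, 0.1, -179.9]
ft_force: [-1.7, 0.4, 6.2]
finger_gap: 26.7
grip_force: 39.5
```

>>> {"fn": "apply_moves", "kwargs": {"deltas": [[0,0,-0.5,0,0,0,0],[0,0,-0.8,0,0,0,0],[0,0,-0.8,0,0,0,0],[0,0.4,0,0,0,0,0],[-0.05,0.8,0,0,0,0,0],[-0.05,0.8,0,0,0,0,0],[-0.05,0.8,0,0,0,0,0],[-0.05,0.8,0,0,0,0,0]]}}

```text
time: 6.45
tool_pos: [606.6, 63.3, 207.7]
tcp_rot: [180.0, -0.1, -179.9]
ft_force: [-0.5, -0.3, -1.9]
finger_gap: 26.6
grip_force: 39.6
```

>>> {"fn": "apply_moves", "kwargs": {"deltas": [[-0.05,0.8,0,0,0,0,0],[-0.05,0.8,0,0,0,0,0],[-0.05,0.8,0,0,0,0,0],[-0.05,0.8,0,0,0,0,0],[-0.05,0.8,0,0,0,0,0],[-0.05,0.8,0,0,0,0,0],[-0.05,0.8,0,0,0,0,0],[0,0.8,0,0,0,0,0]]}}

```text
time: 7.45
tool_pos: [617.9, 255.3, 209.3]
tcp_rot: [-180.0, 0.0, -179.9]
ft_force: [0.2, -1.0, -2.7]
finger_gap: 26.7
grip_force: 39.6
```

>>> {"fn": "apply_moves", "kwargs": {"deltas": [[0,0.8,0,0,0,0,0],[0,0.4,0.3,0,0,0,0],[0,0,0,0,0,0,0]]}}

```text
time: 7.82
tool_pos: [616.9, 290.3, 198.5]
tcp_rot: [-179.9, -0.1, -179.9]
ft_force: [0.5, -0.0, -2.0]
finger_gap: 26.6
grip_force: 39.6
```

Run:
```python
from h import *
s=sense(); im=snapshot('wrist')[:,:,::-1]; cv2.imwrite('pics/w2.png',im)
t=snapshot('top')[:,:,::-1];cv2.imwrite('pics/t2.png',t)
to([621,302,40])
cv2.imwrite('pics/c2.png',np.hstack([im,cv2.resize(t[100:340,100:420],(640,480))])[:, ::1][::1])
cv2.imwrite('pics/c2.png',cv2.resize(cv2.imread('pics/c2.png'),(800,300)))
```

```text
shift [-0.12  0.44  5.32] from [617.5 289.1 199.6] [-1.799e+02 -1.000e-01 -1.799e+02] gap 26.2 t 7.925
```

View pics/c2.png

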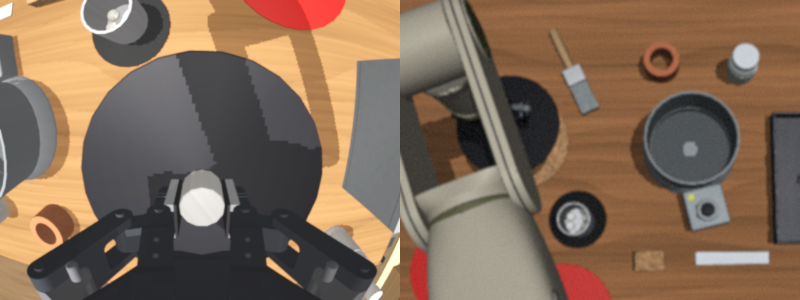

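The lid is held in the gripper (knob at wrist (400,415) full scale) just short of the pad, and the bowl is open and empty, with its floor drain visible.

>>> {"fn": "apply_moves", "kwargs": {"deltas": [[-0.08,0.42,0.8,0,0,0,0],[0,0,0.9,0,0,0,0],[0,0,0.9,0,0,0,0],[0,0,0.9,0,0,0,0],[0,0,0.9,0,0,0,0],[0,0,0.5,0,0,0,0],[0,0,0.2,0,0,0,0],[0,0,0.1,0,0,0,0]]}}

```text
time: 8.93
tool_pos: [620.6, 302.5, 44.6]
tcp_rot: [180.0, 0.0, -179.9]
ft_force: [-0.4, -1.0, -3.3]
finger_gap: 26.8
grip_force: 39.7
```

Run:
```python
from h import *
to([620,303,39])
t=cv2.imread('pics/t2.png'); g=cv2.cvtColor(t,cv2.COLOR_BGR2GRAY)
c=cv2.HoughCircles(cv2.resize(g[150:290,270:400],None,fx=4,fy=4,interpolation=cv2.INTER_CUBIC),cv2.HOUGH_GRADIENT,1.5,10,param1=80,param2=60,minRadius=110,maxRadius=180)
for x,y,r in (c[0][:5] if c is not None else []):
    u,v=x/4+270,y/4+150; print(u,v,r/4,pt('top',u,v,120), r/4*1098/471)
```

```text
shift [0.02 0.02 0.19] from [620.6 302.5  44.6] [ 180.     0.  -179.9] gap 26.8 t 8.925
333.1875 211.3125 36.3875 [597.51735994 -47.08639676 120.        ] 84.82691
333.9375 208.6875 39.3125 [603.89170075 -49.01307404 120.        ] 91.6457
332.8125 213.9375 38.3 [591.142346   -46.05598828 120.        ] 89.28535
335.8125 212.0625 38.525 [595.6047361  -53.30036516 120.        ] 89.809875
329.4375 212.0625 40.025 [595.81473459 -38.11388144 120.        ] 93.306694
```

>>> {"fn": "apply_moves", "kwargs": {"deltas": [[0,0,0.1,0,0,0,0],[0,0,0.06,0,0,0,0],[0,0,0,0,0,0,0]]}}

```text
time: 9.3
tool_pos: [620.3, 302.4, 39.8]
tcp_rot: [180.0, 0.0, -179.9]
ft_force: [0.2, -0.3, -3.6]
finger_gap: 27.1
grip_force: 39.7
```

>>> {"fn": "apply_moves", "kwargs": {"deltas": [[0,0,0,0,0,0,0.7],[0,0,0,0,0,0,0.7],[0,0,0,0,0,0,0.7]]}}

```text
time: 9.68
tool_pos: [620.4, 302.4, 39.9]
tcp_rot: [180.0, 0.0, -179.9]
ft_force: [0.5, -0.2, -0.6]
finger_gap: 59.9
grip_force: 0.0
```

>>> {"fn": "apply_moves", "kwargs": {"deltas": [[0,0,-0.5,0,0,0,0.7],[0,0,-1,0,0,0,0.7],[0,0,-1,0,0,0,0.7],[0,0,-1,0,0,0,0.7],[0,0,-1,0,0,0,1],[0,0,-0.5,0,0,0,1]]}}

```text
time: 10.42
tool_pos: [621.3, 302.8, 193.2]
tcp_rot: [179.9, 0.2, -179.9]
ft_force: [0.3, 0.1, -0.3]
finger_gap: 85.1
grip_force: 0.0
```

Run:
```python
from h import *
s=sense(); im=snapshot('wrist')[:,:,::-1]; cv2.imwrite('pics/w3.png',im)
to([456,185,120])
g=lambda *a:rep('wrist',im.copy(),*a,s)
g('cup',lambda H,S,V:(S<60)&(V>90),100,84,(0,0,330,200))
```

```text
shift [ 5.54 -3.93  2.45] from [621.7 303.  194.6] [ 179.9    0.3 -179.9] gap 85.6 t 10.475
cup [ 42. 158.] rect [548.8  78.4] [108.3  39.6] 40 circ [567.3  59. ] 49.7
cup [283. 161.] rect [562.2 270.1] [75.1 59.9] 90 circ [578.3 281. ] 43.2
cup [ 4. 13.] rect [418.8  31. ] [20.5 13.2] 2 circ [419.2  29.6] 10.6
cup [164.  26.] rect [472.8 191.7] [88.7 46.4] 79 circ [461.3 195.1] 41.4
```

View pics/w3.png

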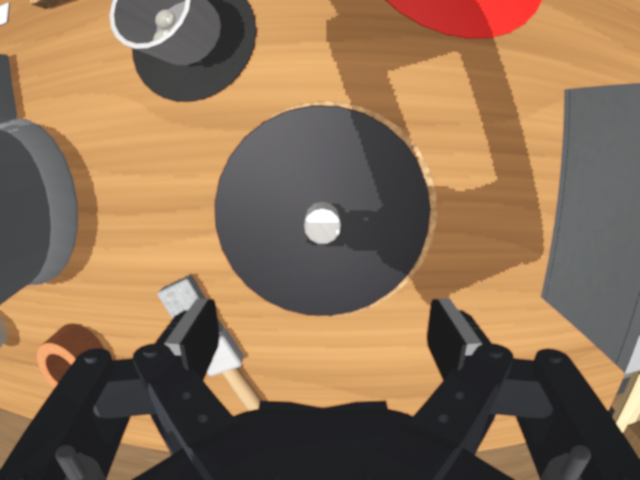

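The lid lies flat on the cork pad (disc at (322,210), with a thin cork rim showing round it). The cup mouth is at (150,20).

```bash
cat > k.py <<'E'
from h import *
s=sense(); q=s['joint_pos']; print(np.round(q,1), np.round(s['tcp_rot'],1))
W=lambda a,b,c:R.from_euler('ZYZ',[a,b,c],degrees=True)
for s6 in(1,-1):
    A=R.from_euler('ZY',[q[0],q[1]+q[2]],degrees=True)*W(q[3],q[4],s6*q[5])
    print(s6,np.round((A.inv()*eul(s['tcp_rot'])).as_rotvec(degrees=True),1))
E
python3 k.py
```

```text
[ 21.7  22.7  72.7  -0.   84.3 -68.3] [ 179.9    0.3 -179.9]
1 [ 0.  0. 90.]
-1 [  0.   -0.  -46.7]
```

```bash
cat > k2.py <<'E'
from h import *
def ang(Rt,j1,j23):
    M=R.from_euler('ZY',[j1,j23],degrees=True).inv()*Rt*R.from_euler('z',-90,degrees=True)
    a=M.as_euler('ZYZ',degrees=True)
    w=lambda v:(v+180)%360-180
    return [tuple(np.round([w(a[0]),a[1],w(a[2])])),tuple(np.round([w(a[0]+180),-a[1],w(a[2]+180)]))]
def ori(hd,inc,up=1,roll=0):
    h=np.array([np.cos(np.radians(hd)),np.sin(np.radians(hd)),0]); i=np.radians(inc)
    z=h*np.cos(i)-np.array([0,0,1])*np.sin(i); x=up*(h*np.sin(i)+np.array([0,0,1])*np.cos(i))
    return R.from_rotvec(np.radians(roll)*h)*R.from_matrix(np.c_[x,np.cross(z,x),z])
if __name__=='__main__':
  for hd in(90,60,30,-60,-90):
    for r in(0,115,-115):
      j1=(0 if r==0 else -22) if hd>0 else (40 if r==0 else 15)
      print(hd,r,[ang(ori(hd,25,1,r),j1,j) for j in (85,110)])
E
python3 k2.py
```

```text
90 0 [[(np.float64(65.0), np.float64(92.0), np.float64(5.0)), (np.float64(-115.0), np.float64(-92.0), np.float64(-175.0))], [(np.float64(66.0), np.float64(82.0), np.float64(-18.0)), (np.float64(-114.0), np.float64(-82.0), np.float64(162.0))]]
90 115 [[(np.float64(109.0), np.float64(133.0), np.float64(130.0)), (np.float64(-71.0), np.float64(-133.0), np.float64(-50.0))], [(np.float64(84.0), np.float64(136.0), np.float64(95.0)), (np.float64(-96.0), np.float64(-136.0), np.float64(-85.0))]]
90 -115 [[(np.float64(100.0), np.float64(88.0), np.float64(-108.0)), (np.float64(-80.0), np.float64(-88.0), np.float64(72.0))], [(np.float64(100.0), np.float64(93.0), np.float64(-133.0)), (np.float64(-80.0), np.float64(-93.0), np.float64(47.0))]]
60 0 [[(np.float64(60.0), np.float64(66.0), np.float64(19.0)), (np.float64(-120.0), np.float64(-66.0), np.float64(-161.0))], [(np.float64(73.0), np.float64(55.0), np.float64(-8.0)), (np.float64(-107.0), np.float64(-55.0), np.float64(172.0))]]
60 115 [[(np.float64(102.0), np.float64(104.0), np.float64(121.0)), (np.float64(-78.0), np.float64(-104.0), np.float64(
[... 1894 characters left out ...]
, np.float64(-166.0)), (np.float64(118.0), np.float64(-128.0), np.float64(14.0))], [(np.float64(-49.0), np.float64(114.0), np.float64(-142.0)), (np.float64(131.0), np.float64(-114.0), np.float64(38.0))]]
-90 115 [[(np.float64(-100.0), np.float64(81.0), np.float64(-71.0)), (np.float64(80.0), np.float64(-81.0), np.float64(109.0))], [(np.float64(-102.0), np.float64(86.0), np.float64(-46.0)), (np.float64(78.0), np.float64(-86.0), np.float64(134.0))]]
-90 -115 [[(np.float64(-107.0), np.float64(126.0), np.float64(53.0)), (np.float64(73.0), np.float64(-126.0), np.float64(-127.0))], [(np.float64(-87.0), np.float64(129.0), np.float64(85.0)), (np.float64(93.0), np.float64(-129.0), np.float64(-95.0))]]
```

Run:
```python
from k2 import *
A=eul([180,0,180]); B=ori(80,25)
rv=(A.inv()*B).as_rotvec(); print('rotvec units',np.round(rv/.08,2),np.degrees(np.linalg.norm(rv)))
for t in np.linspace(0,1,6): print(ang(A*R.from_rotvec(rv*t),0,90)[0])
for r in range(0,121,30): print(r,ang(ori(80,25,1,r),-18,80)[0],ang(ori(80,25,1,r),-18,100)[0])
to([440,60,310])
```

```text
rotvec units [-12.22  10.25  19.18] 114.34363895197592
(np.float64(0.0), np.float64(90.0), np.float64(-90.0))
(np.float64(13.0), np.float64(97.0), np.float64(-71.0))
(np.float64(27.0), np.float64(100.0), np.float64(-52.0))
(np.float64(42.0), np.float64(98.0), np.float64(-32.0))
(np.float64(54.0), np.float64(91.0), np.float64(-13.0))
(np.float64(65.0), np.float64(81.0), np.float64(4.0))
0 (np.float64(66.0), np.float64(101.0), np.float64(6.0)) (np.float64(64.0), np.float64(93.0), np.float64(-12.0))
30 (np.float64(71.0), np.float64(113.0), np.float64(34.0)) (np.float64(64.0), np.float64(105.0), np.float64(15.0))
60 (np.float64(82.0), np.float64(121.0), np.float64(67.0)) (np.float64(71.0), np.float64(116.0), np.float64(45.0))
90 (np.float64(96.0), np.float64(122.0), np.float64(102.0)) (np.float64(84.0), np.float64(122.0), np.float64(78.0))
120 (np.float64(109.0), np.float64(116.0), np.float64(135.0)) (np.float64(98.0), np.float64(121.0), np.float64(113.0))
shift [ 6.05 -8.08 -3.9 ] from [621.7 303.  194.6] [ 179.9    0.3 -179.9] gap 85.6 t 10.475
```

>>> {"fn": "apply_moves", "kwargs": {"deltas": [[0.75,-1,-0.9,0,0,0,1],[0.75,-1,-0.9,0,0,0,1],[0.75,-1,-0.8,0,0,0,1],[0.75,-1,-0.5,0,0,0,1],[0.75,-1,-0.3,0,0,0,1],[0.75,-1,-0.3,0,0,0,1],[0.75,-1,-0.2,0,0,0,1],[0.75,-1,0,0,0,0,1]]}}

```text
time: 11.48
tool_pos: [439.6, 61.2, 306.4]
tcp_rot: [-180.0, 0.0, -179.9]
ft_force: [0.0, -0.4, 0.4]
finger_gap: 85.5
grip_force: 0.0
```

>>> {"fn": "apply_moves", "kwargs": {"deltas": [[0,0,0,-0.49,0.41,0.77,1],[0,0,0,-0.49,0.41,0.77,1],[0,0,0,-0.49,0.41,0.77,1],[0,0,0,-0.49,0.41,0.77,1],[0,0,0,-0.49,0.41,0.77,1],[0,0,0,-0.49,0.41,0.77,1],[0,0,0,-0.49,0.41,0.77,1],[0,0,0,-0.49,0.41,0.77,1]]}}

```text
time: 12.48
tool_pos: [440.2, 62.1, 305.8]
tcp_rot: [165.9, -18.8, 153.6]
ft_force: [-0.3, -0.6, 1.0]
finger_gap: 85.5
grip_force: 0.0
```

>>> {"fn": "apply_moves", "kwargs": {"deltas": [[0,0,0,-0.49,0.41,0.77,1],[0,0,0,-0.49,0.41,0.77,1],[0,0,0,-0.49,0.41,0.77,1],[0,0,0,-0.49,0.41,0.77,1],[0,0,0,-0.49,0.41,0.77,1],[0,0,0,-0.49,0.41,0.77,1],[0,0,0,-0.49,0.41,0.77,1],[0,0,0,-0.49,0.41,0.77,1]]}}

```text
time: 13.48
tool_pos: [440.2, 62.1, 305.8]
tcp_rot: [161.1, -41.6, 127.5]
ft_force: [-0.4, -0.3, 0.8]
finger_gap: 85.4
grip_force: 0.0
```

>>> {"fn": "apply_moves", "kwargs": {"deltas": [[0,0,0,-0.49,0.41,0.77,1],[0,0,0,-0.49,0.41,0.77,1],[0,0,0,-0.49,0.41,0.77,1],[0,0,0,-0.49,0.41,0.77,1],[0,0,0,-0.49,0.41,0.77,1],[0,0,0,-0.49,0.41,0.77,1],[0,0,0,-0.49,0.41,0.77,1],[0,0,0,-0.49,0.41,0.77,1]]}}

```text
time: 14.48
tool_pos: [440.2, 62.2, 305.8]
tcp_rot: [175.7, -63.1, 87.0]
ft_force: [-0.8, -1.3, -0.6]
finger_gap: 85.6
grip_force: 0.0
```

```bash
cat > tg.py <<'E'
from k2 import *
def tg(p,O=None):
    s=sense(); Q=eul(s['tcp_rot'])
    if O is not None: print('turn',np.round((Q.inv()*O).as_rotvec()/.08,2))
    print('shift(now)',np.round(Q.inv().apply(np.array(p)-s['tool_pos'])/30,2), 'shift(after turn)',np.round(O.inv().apply(np.array(p)-s['tool_pos'])/30,2) if O is not None else '','from',np.round(s['tool_pos'],1),'gap',round(s['finger_gap'],1),'t',s['time'],'j',np.round(s['joint_pos']))
E
python3 - <<'E'
from tg import *
O=ori(80,25); z=O.as_matrix()[:,2]
tg(np.array([456,185,52])-110*z,O)
s=sense(); cv2.imwrite('pics/w4.png',snapshot('wrist')[:,:,::-1]); print(s['tool_pos'],s['tcp_rot'])
E
```

```text
turn [-0.44  0.39  0.68]
shift(now) [-5.79 -0.38  3.84] shift(after turn) [-5.93 -0.19  3.65] from [440.2  62.2 305.8] gap 85.6 t 14.475 j [-38.  -7. 114.  54. 107. -32.]
[440.24469036  62.16801632 305.84890703] [175.69268357 -63.10495205  87.01418259]
```

View pics/w4.png

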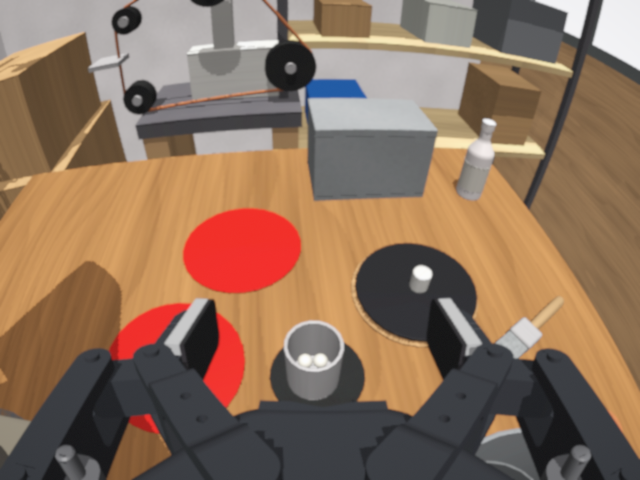

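Looking along the bench: the cup mouth is at (314,344) with two balls in view, and the lid rests on the cork at (415,290).

Run:
```python
from tg import *
s=dict(tool_pos=np.array([440.24469,62.168,305.849]),tcp_rot=np.array([175.69268,-63.10495,87.01418]))
for u,v in [(314,344),(285,344),(344,344),(314,323),(314,366)]: print(np.round(pt('wrist',u,v,84,s),1))
im=cv2.imread('pics/w4.png'); print(np.round(pt('wrist',318,373,4,s),1))
rep('wrist',im,'rim',lambda H,S,V:(S<40)&(V>95)&(V<190),100,84,(280,318,350,372),s)
```

```text
[452.6 183.   84. ]
[422.  185.7  84. ]
[484.3 179.8  84. ]
[455.4 210.   84. ]
[449.8 156.6  84. ]
[459.2 187.    4. ]
rim [294. 364.] rect [427.2 160.4] [17.3 40.6] 42 circ [436.  167.9] 20.2
rim [336. 362.] rect [474.7 159.8] [42.1 15.9] 45 circ [465.1 168.2] 21.1
rim [313. 343.] rect [452.3 185.4] [47.5 56.5] 83 circ [451.9 182.3] 28.3
```

>>> {"fn": "apply_moves", "kwargs": {"deltas": [[-0.9,0,0,-0.44,0.39,0.68,1],[-1,0,0,0,0,0,1],[-1,0,0,0,0,0,1],[-1,0,0,0,0,0,1],[0,0,0,0,0,0,1]]}}

```text
time: 15.15
tool_pos: [432.8, 12.6, 199.4]
tcp_rot: [-179.9, -65.0, 80.0]
ft_force: [-0.5, -0.1, 0.0]
finger_gap: 85.6
grip_force: 0.0
```

Run:
```python
from tg import *
O=ori(80,25); z=O.as_matrix()[:,2]
tg(np.array([456,185,52])-110*z,O)
s=sense(); im=snapshot('wrist')[:,:,::-1].copy(); cv2.imwrite('pics/w5.png',im)
rep('wrist',im,'rim',lambda H,S,V:(S<40)&(V>95),100,84,(230,260,420,400),s)
```

```text
turn [-0.03 -0.01  0.  ]
shift(now) [-2.01 -0.23  3.66] shift(after turn) [-2.   -0.24  3.66] from [432.8  12.6 199.4] gap 85.6 t 15.15 j [-45.   6. 115.  50. 103. -44.]
rim [313. 286.] rect [443.4 130. ] [69.4 56.8] 80 circ [443.7 134. ] 35.5
```

View pics/w5.png

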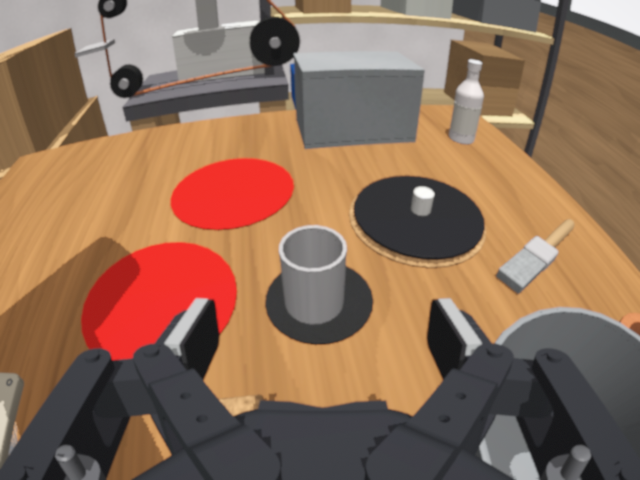

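Cup mouth centre at (313,248), upright on its mat. I'll line up, lower, and advance along the tool axis.

>>> {"fn": "apply_moves", "kwargs": {"deltas": [[-0.7,-0.16,0,0,0,0,1],[-0.7,-0.16,0,0,0,0,1],[-0.6,0,0.6,0,0,0,1],[0,0,1,0,0,0,1],[0,0,1,0,0,0,1],[0,0,1,0,0,0,1],[0,0,0,0,0,0,1]]}}

```text
time: 16.08
tool_pos: [436.4, 87.0, 101.3]
tcp_rot: [179.6, -65.0, 80.6]
ft_force: [-0.3, 0.5, -0.2]
finger_gap: 85.7
grip_force: 0.0
```

Run:
```python
from tg import *
O=ori(80,25); z=O.as_matrix()[:,2]
tg(np.array([453,183.5,52])+5*z,O)
s=sense(); im=snapshot('wrist')[:,:,::-1].copy(); cv2.imwrite('pics/w6.png',im)
```

```text
turn [-0.04  0.01  0.06]
shift(now) [-0.11 -0.    3.82] shift(after turn) [-0.11 -0.01  3.82] from [436.4  87.  101.3] gap 85.7 t 16.075 j [-37.  13. 121.  54.  90. -50.]
```

View pics/w6.png

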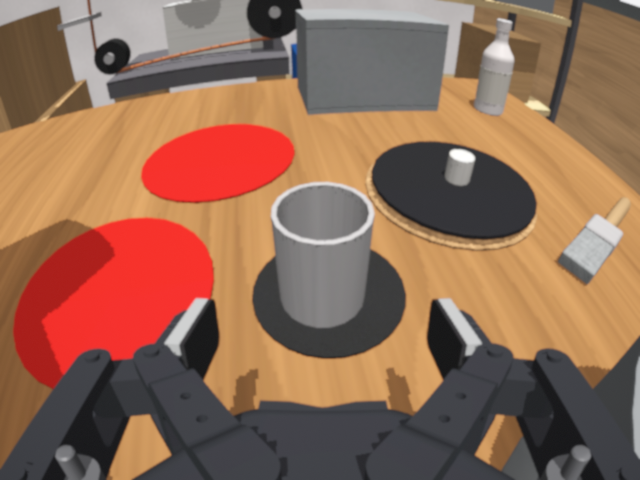

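Cup centred between the fingers (cup u≈322, fingers' middle ≈323). Advance and grip.

>>> {"fn": "apply_moves", "kwargs": {"deltas": [[-0.1,0,0.7,-0.04,0,0.06,1],[0,0,0.8,0,0,0,1],[0,0,0.8,0,0,0,1],[0,0,0.8,0,0,0,1],[0,0,0.5,0,0,0,1],[0,0,0.2,0,0,0,1],[0,0,0,0,0,0,1]], "grip_force": 40}}

```text
time: 17.0
tool_pos: [455.0, 185.4, 50.1]
tcp_rot: [179.9, -64.9, 79.9]
ft_force: [-0.1, -0.3, 0.7]
finger_gap: 85.2
grip_force: 0.0
```

>>> {"fn": "apply_moves", "kwargs": {"deltas": [[0,0,0,0,0,0,0.7],[0,0,0,0,0,0,0.6],[0,0,0,0,0,0,0.4],[0,0,0,0,0,0,0.2]], "grip_force": 50}}

```text
time: 17.5
tool_pos: [455.2, 185.1, 50.4]
tcp_rot: [179.9, -65.0, 79.9]
ft_force: [-2.6, -4.0, 6.1]
finger_gap: 62.0
grip_force: 55.0
```

Run:
```python
from tg import *
tg([453,183.5,52])
s=sense(); print(s['ft_force'],s['grip_force'],s['tcp_rot']); im=snapshot('wrist')[:,:,::-1].copy(); cv2.imwrite('pics/w7.png',im)
```

```text
shift(now) [ 0.02 -0.06 -0.08] shift(after turn)  from [455.2 185.1  50.4] gap 62.0 t 17.5 j [-25.  18. 123.  63.  79. -52.]
[-2.60007622 -4.02987223  6.07957505] 54.97287637554109 [179.89463837 -64.97123347  79.91911532]
```

View pics/w7.png

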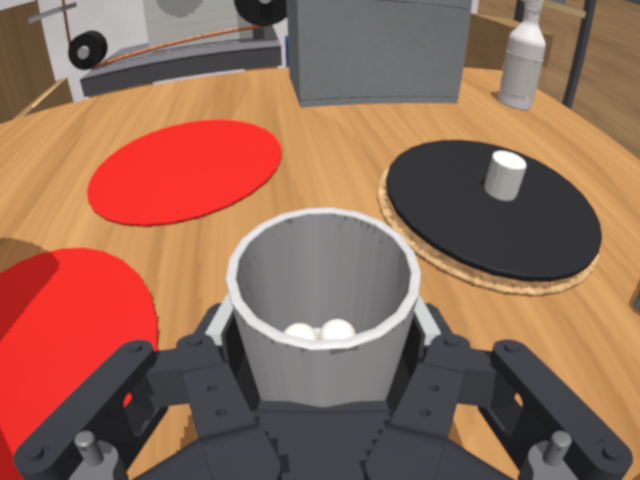

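Cup gripped with the balls visible inside at (300,335) and (338,330). Lift, then carry to above the bowl.

>>> {"fn": "apply_moves", "kwargs": {"deltas": [[0.3,0,-0.14,0,0,0,0.2],[0.75,0,-0.35,0,0,0,0.2],[0.75,0,-0.35,0,0,0,0.2],[0.75,0,-0.35,0,0,0,0.2],[0.75,0,-0.35,0,0,0,0.2],[0.75,0,-0.35,0,0,0,0.2],[0.6,0,-0.28,0,0,0,0.2],[0,0,0,0,0,0,0.2]]}}

```text
time: 18.55
tool_pos: [455.4, 185.4, 205.0]
tcp_rot: [179.5, -64.9, 80.3]
ft_force: [0.3, -0.6, -1.8]
finger_gap: 62.4
grip_force: 54.7
```

>>> {"fn": "apply_moves", "kwargs": {"deltas": [[-0.2,0.3,-0.4,0,0,0,0.2],[-0.36,0.6,-0.77,0,0,0,0.2],[-0.36,0.6,-0.77,0,0,0,0.2],[-0.36,0.6,-0.77,0,0,0,0.2],[-0.36,0.6,-0.77,0,0,0,0.2],[-0.36,0.6,-0.77,0,0,0,0.2],[-0.36,0.6,-0.77,0,0,0,0.2],[-0.36,0.6,-0.77,0,0,0,0.2]]}}

```text
time: 19.55
tool_pos: [553.9, -28.7, 201.5]
tcp_rot: [-179.7, -65.0, 79.5]
ft_force: [-0.6, 0.2, -0.4]
finger_gap: 62.4
grip_force: 54.8
```

>>> {"fn": "apply_moves", "kwargs": {"deltas": [[-0.14,0.2,-0.33,0,0,0,0.2],[0,0,0,0,0,0,0.2]]}}

```text
time: 19.8
tool_pos: [557.7, -39.3, 202.7]
tcp_rot: [-179.8, -65.0, 79.6]
ft_force: [-0.1, -0.3, -1.7]
finger_gap: 62.5
grip_force: 54.8
```

Run:
```python
from tg import *
tg([559,-39,203],ori(80,25))
cv2.imwrite('pics/s8.png',cv2.resize(snapshot('scene')[:,:,::-1],None,fx=1,fy=1))
t=snapshot('top')[:,:,::-1]; cv2.imwrite('pics/t8.png',t)
```

```text
turn [ 0.03  0.   -0.03]
shift(now) [0.02 0.04 0.01] shift(after turn) [0.02 0.04 0.01] from [557.7 -39.3 202.7] gap 62.5 t 19.8 j [-40.  23.  94.  54. 102. -38.]
```

View pics/s8.png

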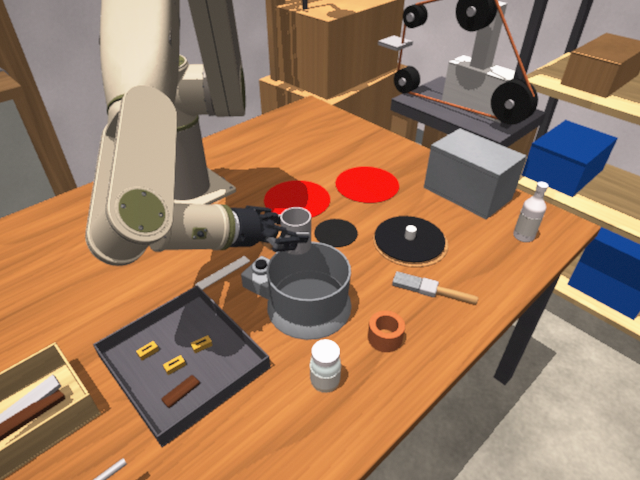

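Cup held upright above the near half of the bowl. One bolster in the tray has shifted, from (161,370) to (174,364), so I'll re-measure it later. Roll the cup forward.

>>> {"fn": "apply_moves", "kwargs": {"deltas": [[0.42,0,0.9,0,0,0,0.2]]}}

```text
time: 20.02
tool_pos: [563.0, -9.5, 203.6]
tcp_rot: [-180.0, -64.9, 79.7]
ft_force: [0.2, 0.3, -2.5]
finger_gap: 62.1
grip_force: 54.8
```

I put the roll in the shift columns, so it moved 30 mm along y with no harm done. Undoing it and rolling properly.

>>> {"fn": "apply_moves", "kwargs": {"deltas": [[-0.42,0,-0.9,0,0,0,0.2],[0,0,0,0.42,0,0.9,0.2],[0,0,0,0.42,0,0.9,0.2],[0,0,0,0.42,0,0.9,0.2],[0,0,0,0.42,0,0.9,0.2],[0,0,0,0.42,0,0.9,0.2],[0,0,0,0.42,0,0.9,0.2],[0,0,0,0.42,0,0.9,0.2]]}}

```text
time: 21.02
tool_pos: [557.4, -37.5, 203.9]
tcp_rot: [-124.1, -50.2, 31.3]
ft_force: [-0.0, -0.7, -1.7]
finger_gap: 62.4
grip_force: 55.7
```

>>> {"fn": "apply_moves", "kwargs": {"deltas": [[0,0,0,0.42,0,0.9,0.2],[0,0,0,0.42,0,0.9,0.2],[0,0,0,0.42,0,0.9,0.2],[0,0,0,0.42,0,0.9,0.2],[0,0,0,0.42,0,0.9,0.2],[0,0,0,0.42,0,0.9,0.2],[0,0,0,0.42,0,0.9,0.2],[0,0,0,0,0,0,0.2]]}}

```text
time: 22.02
tool_pos: [557.4, -37.5, 203.2]
tcp_rot: [-101.7, -23.6, 17.4]
ft_force: [-0.6, 0.3, -2.0]
finger_gap: 62.3
grip_force: 55.6
```

Run:
```python
from tg import *
tg([559,-39,203],ori(80,25,1,115))
```

```text
turn [ 4.72 -0.02 10.12]
shift(now) [ 0.03  0.03 -0.06] shift(after turn) [ 0.04 -0.02 -0.06] from [557.4 -37.5 203.2] gap 62.3 t 22.025 j [-35.  46.  70.  54. 124.  23.]
```

>>> {"fn": "apply_moves", "kwargs": {"deltas": [[0,0,0,0.42,0,0.9,0.2],[0,0,0,0.42,0,0.9,0.2],[0,0,0,0.42,0,0.9,0.2],[0,0,0,0.42,0,0.9,0.2],[0,0,0,0.42,0,0.9,0.2],[0,0,0,0.25,0,0.54,0.2],[0,0,0,0.25,0,0.54,0.2],[0,0,0,0.25,0,0.54,0.2]]}}

```text
time: 23.02
tool_pos: [557.8, -38.1, 204.1]
tcp_rot: [-88.1, 4.2, 14.9]
ft_force: [1.3, 0.1, -2.3]
finger_gap: 62.4
grip_force: 55.7
```

>>> {"fn": "apply_moves", "kwargs": {"deltas": [[0,0,0,0.3,0,0.64,0.2],[0,0,0,0.3,0,0.64,0.2],[0,0,0,0.3,0,0.64,0.2],[0,0,0,0.3,0,0.64,0.2],[0,0,0,0.3,0,0.64,0.2],[0,0,0,0.3,0,0.64,0.2],[0,0,0,0,0,0,0.2],[0,0,0,0,0,0,0.2]]}}

```text
time: 24.02
tool_pos: [557.9, -38.4, 204.1]
tcp_rot: [-79.4, 21.6, 16.9]
ft_force: [-0.5, 0.1, -1.7]
finger_gap: 61.7
grip_force: 55.8
```

Run:
```python
from tg import *
tg([559,-39,203],ori(80,25,1,115))
a=snapshot('scene')[:,:,::-1][150:400,200:450];b=snapshot('top')[:,:,::-1][130:310,260:440]
cv2.imwrite('pics/c9.png',np.hstack([cv2.resize(a,(400,400)),cv2.resize(b,(400,400))]))
```

```text
turn [ 0.09 -0.03  0.21]
shift(now) [ 0.04  0.02 -0.03] shift(after turn) [ 0.04  0.02 -0.03] from [557.9 -38.4 204.1] gap 61.7 t 24.025 j [-35.  59.  66.  68. 134.  73.]
```

View pics/c9.png

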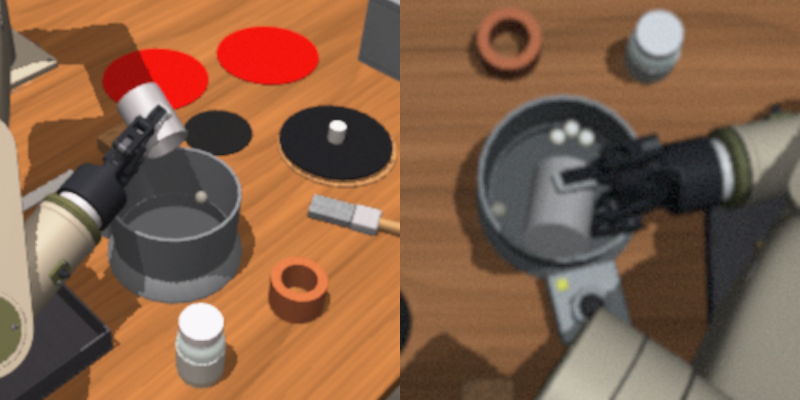

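At least four balls are in the bowl: three at top-crop (570,132) and one at (497,210). Shake to free any that cling, then look again.

>>> {"fn": "apply_moves", "kwargs": {"deltas": [[0,0,0,0.25,0,0.5,0.2],[0.5,0,-0.24,0.2,0,0.45,0.2],[-0.5,0,0.24,0,0,0,0.2],[0.5,0,-0.24,0,0,0,0.2],[-0.5,0,0.24,0,0,0,0.2],[0.5,0,-0.24,0,0,0,0.2],[-0.5,0,0.24,0,0,0,0.2],[0,0,0,0,0,0,0.2]]}}

```text
time: 25.12
tool_pos: [558.1, -38.7, 204.8]
tcp_rot: [-76.9, 26.0, 17.9]
ft_force: [0.8, -0.8, -1.1]
finger_gap: 62.2
grip_force: 64.4
```

>>> {"fn": "apply_moves", "kwargs": {"deltas": [[0.5,0,-0.24,0,0,0,0.2],[-0.5,0,0.24,0,0,0,0.2],[0.5,0,-0.24,0,0,0,0.2],[-0.5,0,0.24,0,0,0,0.2],[0,0,0,0,0,0,0.2],[0,0,0,0,0,0,0.2]]}}

```text
time: 25.88
tool_pos: [558.6, -38.9, 204.3]
tcp_rot: [-76.9, 26.0, 17.8]
ft_force: [-0.7, -0.7, -1.5]
finger_gap: 61.9
grip_force: 65.8
```

>>> {"fn": "apply_moves", "kwargs": {"deltas": [[0,0,0,-0.42,0,-0.9,0.2],[0,0,0,-0.42,0,-0.9,0.2],[0,0,0,-0.42,0,-0.9,0.2],[0,0,0,-0.42,0,-0.9,0.2],[0,0,0,-0.42,0,-0.9,0.2],[0,0,0,-0.42,0,-0.9,0.2],[0,0,0,-0.42,0,-0.9,0.2],[0,0,0,-0.42,0,-0.9,0.2]]}}

```text
time: 26.88
tool_pos: [558.6, -38.8, 204.1]
tcp_rot: [-93.3, -6.9, 15.0]
ft_force: [-0.3, 0.4, -0.7]
finger_gap: 61.9
grip_force: 65.8
```

>>> {"fn": "apply_moves", "kwargs": {"deltas": [[0,0,0,-0.42,0,-0.9,0.2],[0,0,0,-0.42,0,-0.9,0.2],[0,0,0,-0.42,0,-0.9,0.2],[0,0,0,-0.42,0,-0.9,0.2],[0,0,0,-0.42,0,-0.9,0.2],[0,0,0,-0.42,0,-0.9,0.2],[0,0,0,-0.42,0,-0.9,0.2],[0,0,0,-0.42,0,-0.9,0.2]]}}

```text
time: 27.88
tool_pos: [558.6, -38.9, 204.2]
tcp_rot: [-112.3, -39.1, 22.8]
ft_force: [0.2, -0.3, -0.4]
finger_gap: 61.8
grip_force: 65.8
```

>>> {"fn": "apply_moves", "kwargs": {"deltas": [[0,0,0,-0.42,0,-0.9,0.2],[0,0,0,-0.42,0,-0.9,0.2],[0,0,0,-0.42,0,-0.9,0.2],[0,0,0,-0.42,0,-0.9,0.2],[0,0,0,-0.42,0,-0.9,0.2],[0,0,0,-0.42,0,-0.9,0.2],[0,0,0,-0.42,0,-0.9,0.2],[0,0,0,-0.42,0,-0.9,0.2]]}}

```text
time: 28.88
tool_pos: [558.6, -39.0, 204.4]
tcp_rot: [-158.4, -63.3, 60.3]
ft_force: [-0.2, -0.6, -0.8]
finger_gap: 61.8
grip_force: 65.8
```

Run:
```python
from tg import *
tg([559,-39,203],ori(80,25,1,0))
a=snapshot('wrist')[:,:,::-1][180:480,170:570];b=snapshot('top')[:,:,::-1][130:310,260:440]
cv2.imwrite('pics/c10.png',np.hstack([cv2.resize(a,(440,330)),cv2.resize(b,(330,330))]))
```

```text
turn [-0.84  0.01 -1.9 ]
shift(now) [-0.04  0.02  0.02] shift(after turn) [-0.04  0.01  0.02] from [558.6 -39.  204.4] gap 61.8 t 28.875 j [-39.  26.  90.  52. 105. -28.]
```

View pics/c10.png

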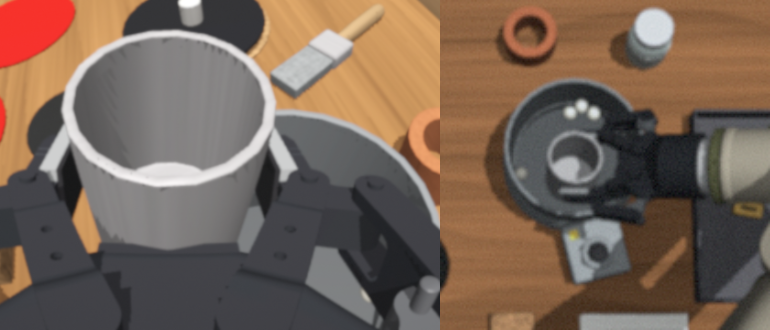

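The cup looks empty: bare lit floor at (175,172), and the force has dropped. Four balls show in the bowl. Finish the roll-back and return to the mat.

>>> {"fn": "apply_moves", "kwargs": {"deltas": [[0,0,0,-0.42,0,-0.95,0.2],[0,0,0,-0.42,0,-0.95,0.2],[0,0,0,0,0,0,0.2]]}}

```text
time: 29.35
tool_pos: [558.1, -38.8, 204.4]
tcp_rot: [-179.3, -65.0, 79.4]
ft_force: [-0.6, -0.5, -1.7]
finger_gap: 61.7
grip_force: 65.8
```

>>> {"fn": "apply_moves", "kwargs": {"deltas": [[0.36,-0.56,0.78,0,0,0,0.2],[0.36,-0.56,0.78,0,0,0,0.2],[0.36,-0.56,0.78,0,0,0,0.2],[0.36,-0.56,0.78,0,0,0,0.2],[0.36,-0.56,0.78,0,0,0,0.2],[0.36,-0.56,0.78,0,0,0,0.2],[0.36,-0.56,0.78,0,0,0,0.2],[0.36,-0.56,0.78,0,0,0,0.2]]}}

```text
time: 30.35
tool_pos: [461.4, 188.5, 204.2]
tcp_rot: [-179.2, -65.0, 79.3]
ft_force: [-0.3, 0.4, -0.8]
finger_gap: 62.0
grip_force: 65.8
```

>>> {"fn": "apply_moves", "kwargs": {"deltas": [[-0.75,0,0.35,0,0,0,0.2],[-0.75,0,0.35,0,0,0,0.2],[-0.75,0,0.35,0,0,0,0.2],[-0.75,0,0.35,0,0,0,0.2],[-0.75,0,0.35,0,0,0,0.2],[-0.3,0,0.14,0,0,0,0.2],[0,0,0,0,0,0,0.2]]}}

```text
time: 31.22
tool_pos: [461.1, 187.9, 69.7]
tcp_rot: [-179.3, -65.0, 79.4]
ft_force: [-0.1, -1.1, -0.3]
finger_gap: 61.7
grip_force: 65.8
```

Run:
```python
from tg import *
tg([461,188.7,50.4],ori(80,25,1,0))
t=snapshot('top')[:,:,::-1]; cv2.imwrite('pics/t11.png',t)
w=snapshot('wrist')[:,:,::-1]; sc=snapshot('scene')[:,:,::-1]
cv2.imwrite('pics/c11.png',np.hstack([cv2.resize(sc[150:300,250:450],(400,300)),cv2.resize(t[130:310,240:480],(400,300))]))
hsv=cv2.cvtColor(t.copy(),cv2.COLOR_BGR2HSV).astype(int)
for c in blobs((hsv[...,2]>150)&(hsv[...,1]<70)&(np.hypot(*(np.mgrid[:480,:640][::-1]-np.array([333,211])[:,None,None]))<38),3): print(c[:,0].mean(0),cv2.contourArea(c))
```

```text
turn [-0.03 -0.01 -0.06]
shift(now) [-0.57 -0.01  0.3 ] shift(after turn) [-0.57 -0.01  0.3 ] from [461.1 187.9  69.7] gap 61.7 t 31.225 j [-24.  16. 122.  63.  80. -49.]
[304.125 224.   ] 26.0
[331.65517241 218.68965517] 69.5
[343.5 191.5] 23.0
[333.51515152 189.18181818] 44.5
```

View pics/c11.png

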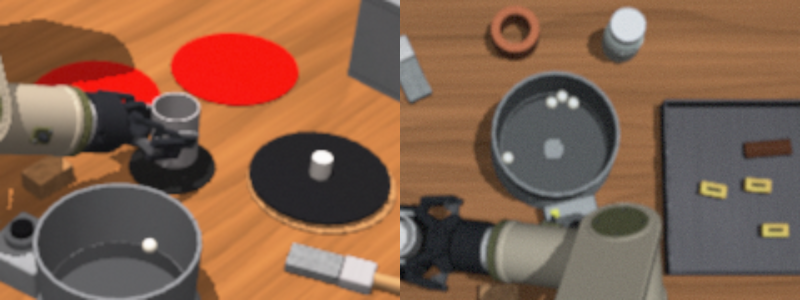

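Four balls are in the bowl, three near (562,100) and one at (508,157), with none on the bench. The cup hovers upright over its mat.

>>> {"fn": "apply_moves", "kwargs": {"deltas": [[-0.3,0,0.14,-0.03,0,-0.06,0.2],[-0.18,0,0.08,0,0,0,0.2],[-0.08,0,0.04,0,0,0,0.2],[0,0,0,0,0,0,0.2]]}}

```text
time: 31.88
tool_pos: [461.0, 187.8, 51.0]
tcp_rot: [179.7, -65.0, 80.2]
ft_force: [-0.6, -0.1, -2.5]
finger_gap: 61.6
grip_force: 65.8
```

>>> {"fn": "apply_moves", "kwargs": {"deltas": [[0,0,0,0,0,0,0.9],[0,0,0,0,0,0,1],[0,0,0,0,0,0,1],[0,0,0,0,0,0,1]]}}

```text
time: 32.38
tool_pos: [461.2, 187.7, 51.4]
tcp_rot: [179.6, -65.0, 80.4]
ft_force: [-0.4, -0.4, 0.1]
finger_gap: 85.3
grip_force: 0.0
```

Run:
```python
from tg import *
tg([461,188.7,50.4],ori(80,25,1,0))
cv2.imwrite('pics/w12.png',snapshot('wrist')[:,:,::-1])
```

```text
turn [0.01 0.   0.03]
shift(now) [-0.02 -0.01  0.04] shift(after turn) [-0.02 -0.01  0.04] from [461.2 187.7  51.4] gap 85.3 t 32.375 j [-24.  19. 122.  64.  79. -52.]
```

View pics/w12.png

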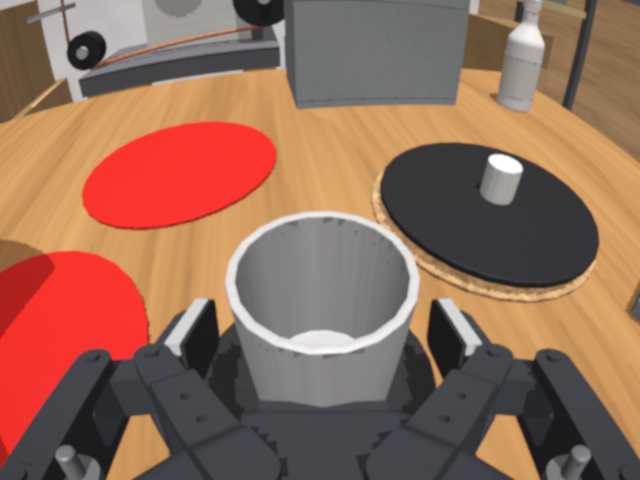

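The cup stands free, upright and empty, on the mat. Back away, rise and turn tool-down again.

>>> {"fn": "apply_moves", "kwargs": {"deltas": [[0,0,-0.6,0,0,0,1],[0,0,-0.9,0,0,0,1],[0,0,-1,0,0,0,1],[0,0,-1,0,0,0,1],[0,0,-1,0,0,0,1],[0.9,0,-0.42,0,0,0,1],[0.9,0,-0.42,0,0,0,1],[0.9,0,-0.42,0,0,0,1]]}}

```text
time: 33.42
tool_pos: [439.2, 66.2, 199.0]
tcp_rot: [179.7, -64.9, 80.3]
ft_force: [-0.7, -0.1, 0.2]
finger_gap: 85.6
grip_force: 0.0
```

>>> {"fn": "apply_moves", "kwargs": {"deltas": [[0.9,0,-0.42,0,0,0,1],[0.9,0,-0.42,0,0,0,1],[0.9,0,-0.42,0,0,0,1],[0,0,0,0.49,-0.41,-0.77,1],[0,0,0,0.49,-0.41,-0.77,1],[0,0,0,0.49,-0.41,-0.77,1],[0,0,0,0.49,-0.41,-0.77,1],[0,0,0,0.49,-0.41,-0.77,1]]}}

```text
time: 34.42
tool_pos: [438.9, 66.2, 287.4]
tcp_rot: [163.9, -52.6, 111.7]
ft_force: [0.4, -0.1, -0.5]
finger_gap: 85.4
grip_force: 0.0
```

>>> {"fn": "apply_moves", "kwargs": {"deltas": [[0,0,0,0.49,-0.41,-0.77,1],[0,0,0,0.49,-0.41,-0.77,1],[0,0,0,0.49,-0.41,-0.77,1],[0,0,0,0.49,-0.41,-0.77,1],[0,0,0,0.49,-0.41,-0.77,1],[0,0,0,0.49,-0.41,-0.77,1],[0,0,0,0.49,-0.41,-0.77,1],[0,0,0,0.49,-0.41,-0.77,1]]}}

```text
time: 35.42
tool_pos: [438.9, 66.1, 287.5]
tcp_rot: [162.1, -29.4, 141.5]
ft_force: [0.2, 0.4, 0.1]
finger_gap: 85.5
grip_force: 0.0
```

>>> {"fn": "apply_moves", "kwargs": {"deltas": [[0,0,0,0.49,-0.41,-0.77,1],[0,0,0,0.49,-0.41,-0.77,1],[0,0,0,0.49,-0.41,-0.77,1],[0,0,0,0.49,-0.41,-0.77,1],[0,0,0,0.49,-0.41,-0.77,1],[0,0,0,0.49,-0.41,-0.77,1],[0,0,0,0.49,-0.41,-0.77,1],[0,0,0,0.49,-0.41,-0.77,1]]}}

```text
time: 36.42
tool_pos: [438.9, 66.1, 287.6]
tcp_rot: [172.1, -8.2, 166.7]
ft_force: [-0.5, -0.1, -0.5]
finger_gap: 85.4
grip_force: 0.0
```

Run:
```python
from h import *
to([500,-340,260],180)
```

```text
turn [ 1.91 -1.58 -3.01]
shift [ -2.04 -13.54   0.92] from [438.9  66.1 287.6] [172.1  -8.2 166.7] gap 85.4 t 36.425
```

>>> {"fn": "apply_moves", "kwargs": {"deltas": [[0,0,0,0.48,-0.4,-0.75,1],[0,0,0,0.48,-0.4,-0.75,1],[0,0,0,0.48,-0.4,-0.75,1],[0,0,0,0.48,-0.4,-0.75,1],[-0.15,-0.97,0.07,0,0,0,1],[-0.15,-0.97,0.07,0,0,0,1],[-0.15,-0.97,0.07,0,0,0,1],[-0.15,-0.97,0.07,0,0,0,1]]}}

```text
time: 37.42
tool_pos: [456.6, -51.2, 279.0]
tcp_rot: [180.0, 0.0, 179.9]
ft_force: [-0.8, 0.6, -0.5]
finger_gap: 85.2
grip_force: 0.0
```

>>> {"fn": "apply_moves", "kwargs": {"deltas": [[-0.15,-0.97,0.07,0,0,0,1],[-0.15,-0.97,0.07,0,0,0,1],[-0.15,-0.97,0.07,0,0,0,1],[-0.15,-0.97,0.07,0,0,0,1],[-0.15,-0.97,0.07,0,0,0,1],[-0.15,-0.97,0.07,0,0,0,1],[-0.15,-0.97,0.07,0,0,0,1],[-0.15,-0.97,0.07,0,0,0,1]]}}

```text
time: 38.42
tool_pos: [492.0, -283.9, 261.8]
tcp_rot: [179.9, -0.0, 179.8]
ft_force: [0.4, -0.1, -0.5]
finger_gap: 85.4
grip_force: 0.0
```

>>> {"fn": "apply_moves", "kwargs": {"deltas": [[-0.15,-0.97,0.07,0,0,0,1],[-0.15,-0.97,0.07,0,0,0,1],[0,0,0,0,0,0,1]]}}

```text
time: 38.8
tool_pos: [500.6, -342.5, 256.8]
tcp_rot: [179.9, -0.1, 179.7]
ft_force: [-1.0, 0.2, -0.5]
finger_gap: 85.4
grip_force: 0.0
```

```bash
cat > bol.py <<'E'
from h import *
s=sense(); im=snapshot('wrist')[:,:,::-1].copy(); cv2.imwrite('pics/b%d.png'%int(s['time']*10),im)
to([500,-340,260],180)
rep('wrist',im,'bolst',lambda H,S,V:(H>18)&(H<35)&(S>120)&(V>110),60,20,(0,0,640,400),s)
rep('wrist',im,'scale',lambda H,S,V:((H<12)|(H>170))&(S>90)&(V<120),300,14,(0,0,640,400),s)
E
python3 bol.py
```

```text
turn [ 0.03 -0.01 -0.04]
shift [ 0.03  0.04 -0.1 ] from [ 500.9 -341.3  257. ] [179.9  -0.  179.8] gap 85.4 t 38.85
bolst [303. 240.] rect [ 536.4 -362.4] [39.  20.5] 84 circ [ 536.1 -362.7] 19.9
bolst [369. 234.] rect [ 530.7 -294.5] [40.2 20. ] 78 circ [ 531.  -294.6] 19.7
bolst [279. 173.] rect [ 467.2 -384.6] [39.  18.1] 89 circ [ 467.6 -384.6] 20.2
```

Bolsters are now at (536,-363), (531,-294) and (467,-384) mm. Take the third first.

>>> {"fn": "apply_moves", "kwargs": {"deltas": [[0.55,-0.7,0.9,0,0,0,0.9],[0.55,-0.7,0.9,0,0,0,0.8],[0,0,1,0,0,0,0.8],[0,0,1,0,0,0,0.8],[0,0,1,0,0,0,0.8],[0,0,1,0,0,0,0.8],[0,0,1,0,0,0,0.8],[0,0,0.6,0,0,0,0.8]], "grip_force": 50}}

```text
time: 39.85
tool_pos: [468.4, -380.5, 33.7]
tcp_rot: [179.8, -0.0, 180.0]
ft_force: [-0.8, 0.7, 1.0]
finger_gap: 68.4
grip_force: 0.0
```

>>> {"fn": "apply_moves", "kwargs": {"deltas": [[0,0,0.3,0,0,0,0.8],[0,0,0.2,0,0,0,0.8],[0,0,0,0,0,0,0.8]]}}

```text
time: 40.22
tool_pos: [469.6, -381.9, 20.4]
tcp_rot: [179.9, 0.1, 180.0]
ft_force: [0.4, 0.6, 0.6]
finger_gap: 68.0
grip_force: 0.0
```

>>> {"fn": "apply_moves", "kwargs": {"deltas": [[0,0,0,0,0,0,0.3],[0,0,0,0,0,0,0],[0,0,0,0,0,0,0],[0,0,0,0,0,0,0],[0,0,0,0,0,0,0]]}}

```text
time: 40.85
tool_pos: [470.1, -382.5, 21.3]
tcp_rot: [180.0, 0.1, 180.0]
ft_force: [-0.7, 0.1, 6.1]
finger_gap: 38.4
grip_force: 51.0
```

>>> {"fn": "apply_moves", "kwargs": {"deltas": [[0,0,-0.5,0,0,0,0],[0,0,-1,0,0,0,0],[0,0,-1,0,0,0,0],[0,0.5,-1,0,0,0,0],[-0.3,1,-1,0,0,0,0],[-0.32,1,-0.5,0,0,0,0],[-0.32,1,0,0,0,0,0],[-0.32,1,0,0,0,0,0]]}}

```text
time: 41.85
tool_pos: [507.3, -245.9, 171.4]
tcp_rot: [179.9, 0.1, 180.0]
ft_force: [0.0, -0.3, -1.7]
finger_gap: 38.6
grip_force: 50.5
```

>>> {"fn": "apply_moves", "kwargs": {"deltas": [[-0.32,1,0,0,0,0,0],[-0.32,1,0,0,0,0,0],[-0.32,1,0,0,0,0,0],[-0.32,1,0,0,0,0,0],[-0.32,1,0,0,0,0,0],[-0.32,1,0,0,0,0,0],[-0.32,0.3,0,0,0,0,0],[0,0,0,0,0,0,0]]}}

```text
time: 42.85
tool_pos: [574.8, -57.8, 171.0]
tcp_rot: [179.9, 0.1, -180.0]
ft_force: [-0.0, -0.6, -1.5]
finger_gap: 38.6
grip_force: 50.5
```

Run:
```python
from h import *
to([575,-60,80],180)
t=snapshot('top')[:,:,::-1].copy(); s=sense(); w=snapshot('wrist')[:,:,::-1].copy()
cv2.imwrite('pics/c13.png',np.hstack([cv2.resize(w,(480,360)),cv2.resize(t[140:290,270:395],(300,360))]))
```

```text
turn [0.02 0.01 0.01]
shift [-0.01 -0.07  3.03] from [574.8 -57.8 171. ] [ 1.799e+02  1.000e-01 -1.800e+02] gap 38.6 t 42.85
```

View pics/c13.png

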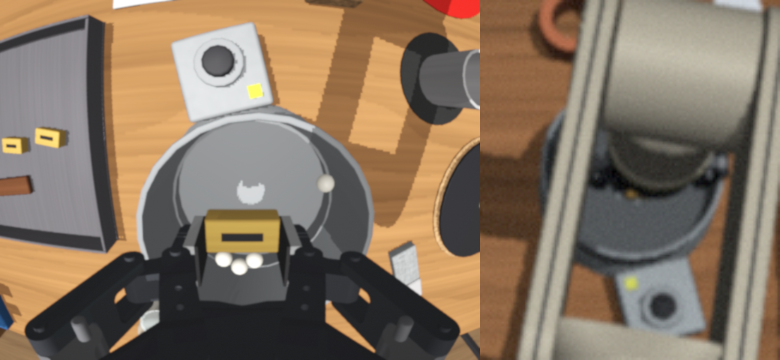

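Bolster held over the bowl. The three balls are at (238,263) and the fourth at (326,184). Lower and release.

>>> {"fn": "apply_moves", "kwargs": {"deltas": [[0,0,0.9,0,0,0,0],[0,0,0.9,0,0,0,0],[0,0,0.8,0,0,0,0],[0,0,0.4,0,0,0,0],[0,0,0,0,0,0,0]]}}

```text
time: 43.58
tool_pos: [573.6, -58.3, 79.9]
tcp_rot: [179.9, -0.1, 179.9]
ft_force: [-0.1, 0.8, -0.6]
finger_gap: 38.6
grip_force: 50.5
```

>>> {"fn": "apply_moves", "kwargs": {"deltas": [[0,0,0,0,0,0,0.6],[0,0,0,0,0,0,0.6],[0,0,0,0,0,0,0.6],[0,0,-0.9,0,0,0,0.6],[0,0,-1,0,0,0,0.6],[0,0,-1,0,0,0,0.6],[0,0,-0.9,0,0,0,0.6]]}}

```text
time: 44.45
tool_pos: [574.6, -58.0, 196.3]
tcp_rot: [179.9, 0.1, 180.0]
ft_force: [0.3, -0.3, 0.2]
finger_gap: 51.4
grip_force: 0.0
```

>>> {"fn": "apply_moves", "kwargs": {"deltas": [[0.18,-1,-0.2,0,0,0,0.6],[0.18,-1,-0.2,0,0,0,0.6],[0.18,-1,-0.2,0,0,0,0.6],[0.18,-1,-0.2,0,0,0,0.6],[0.18,-1,-0.2,0,0,0,0.6],[0.18,-1,-0.2,0,0,0,0.6],[0.18,-0.9,-0.2,0,0,0,0.6],[0,0,0,0,0,0,0.6]]}}

```text
time: 45.45
tool_pos: [536.2, -266.9, 237.2]
tcp_rot: [180.0, 0.1, 179.8]
ft_force: [-0.1, 0.0, -0.3]
finger_gap: 51.2
grip_force: 0.0
```

```bash
python3 bol.py; python3 -c "
from h import *
to([531,-294.5,20],180)"
```

```text
turn [ 0.02  0.02 -0.03]
shift [ 1.21 -2.48 -0.78] from [ 536.4 -265.7  236.7] [1.799e+02 1.000e-01 1.799e+02] gap 51.1 t 45.5
bolst [532. 254.] rect [581.2 -37.5] [41.9 23.3] 89 circ [588.7 -36.6] 20.5
bolst [231. 205.] rect [ 530.2 -357.5] [40.8 18.2] 60 circ [ 537.9 -361.3] 19.4
bolst [301. 198.] rect [ 524.  -289.3] [39.8 14.9] 57 circ [ 533.6 -293.8] 19.3
bolst [548. 176.] rect [496.9 -27.5] [12.2 13.3] 13 circ [496.9 -27.5] 7.4
turn [ 0.02  0.02 -0.03]
shift [ 0.18 -0.96  7.22] from [ 536.4 -265.7  236.7] [1.799e+02 1.000e-01 1.799e+02] gap 51.1 t 45.5
```

>>> {"fn": "apply_moves", "kwargs": {"deltas": [[0.18,-0.96,0.7,0,0,0,0.64],[0,0,1,0,0,0.87,0.64],[0,0,1,0,0,0.87,0.64],[0,0,1,0,0,0.87,0.64],[0,0,1,0,0,0,0.64],[0,0,0.6,0,0,0,0.64],[0,0,0,0,0,0,0.64]]}}

```text
time: 46.38
tool_pos: [530.3, -292.2, 75.5]
tcp_rot: [179.8, -0.1, 168.1]
ft_force: [0.4, -0.7, 0.8]
finger_gap: 54.5
grip_force: 0.0
```

Run:
```python
from h import *
s=sense(); im=snapshot('wrist')[:,:,::-1].copy(); cv2.imwrite('pics/w14.png',im); to([531,-294.5,20])
rep('wrist',im,'bolst',lambda H,S,V:(H>15)&(H<35)&(S>100)&(V>70),60,20,(130,100,450,400),s)
```

```text
shift [-0.01 -0.05  1.9 ] from [ 531.2 -293.    77.1] [179.9  -0.  168. ] gap 54.9 t 46.425
bolst [203. 301.] rect [ 535.5 -360.5] [43.  24.6] 84 circ [ 535.4 -360.6] 20.3
bolst [319. 270.] rect [ 529.5 -293.4] [39.6 23.4] 78 circ [ 529.  -292.8] 20.5
```

View pics/w14.png

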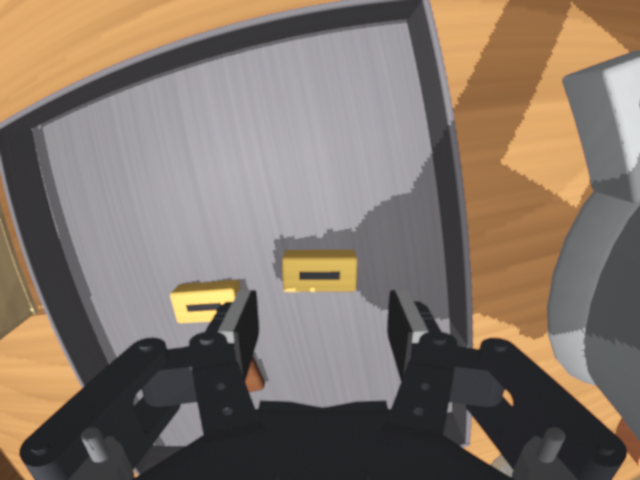

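The second bolster is squared up between the jaws at (319,270). That makes 16 pictures viewed, over the limit of 14, so I'll view no more and work from numbers from here.

>>> {"fn": "apply_moves", "kwargs": {"deltas": [[0,-0.02,0.9,0,0,0,0.64],[0,0,0.7,0,0,0,0.64],[0,0,0.25,0,0,0,0.64],[0,0,0,0,0,0,0.64]], "grip_force": 50}}

```text
time: 46.92
tool_pos: [530.8, -293.9, 21.4]
tcp_rot: [179.9, -0.0, 168.0]
ft_force: [0.5, -0.7, -0.2]
finger_gap: 54.9
grip_force: 0.0
```

>>> {"fn": "apply_moves", "kwargs": {"deltas": [[0,0,0,0,0,0,0.2],[0,0,0,0,0,0,0],[0,0,0,0,0,0,0],[0,0,0,0,0,0,0]]}}

```text
time: 47.42
tool_pos: [531.9, -294.6, 23.0]
tcp_rot: [179.9, 0.1, 168.0]
ft_force: [0.5, -0.1, 5.7]
finger_gap: 38.1
grip_force: 51.0
```

>>> {"fn": "apply_moves", "kwargs": {"deltas": [[0,0,-0.5,0,0,0,0],[0,0,-1,0,0,0,0],[0,0,-1,0,0,-0.87,0],[0,0,-1,0,0,-0.87,0],[0,0,-1,0,0,-0.87,0],[0,0,-0.5,0,0,0,0],[0,0,0,0,0,0,0]]}}

```text
time: 48.3
tool_pos: [531.5, -294.7, 173.1]
tcp_rot: [180.0, 0.2, 179.9]
ft_force: [-0.5, 0.2, -1.8]
finger_gap: 38.2
grip_force: 50.5
```

```bash
python3 -c "
from h import *
to([602,-50,171],180)"
```

```text
turn [ 0.    0.04 -0.03]
shift [-2.35  8.16  0.07] from [ 531.5 -294.7  173.1] [180.    0.2 179.9] gap 38.2 t 48.3
```

>>> {"fn": "apply_moves", "kwargs": {"deltas": [[-0.3,1,0,0,0,0,0],[-0.3,1,0,0,0,0,0],[-0.3,1,0,0,0,0,0],[-0.3,1,0,0,0,0,0],[-0.3,1,0,0,0,0,0],[-0.3,1,0,0,0,0,0],[-0.3,1,0,0,0,0,0],[-0.25,1,0,0,0,0,0]]}}

```text
time: 49.3
tool_pos: [600.7, -53.2, 169.9]
tcp_rot: [179.9, -0.1, 179.9]
ft_force: [-0.5, -0.1, -1.2]
finger_gap: 38.6
grip_force: 50.5
```

>>> {"fn": "apply_moves", "kwargs": {"deltas": [[0,0.16,0.7,0,0,0,0],[0,0,0.9,0,0,0,0],[0,0,0.8,0,0,0,0],[0,0,0.4,0,0,0,0],[0,0,0,0,0,0,0],[0,0,0,0,0,0,0.6],[0,0,0,0,0,0,0.6],[0,0,0,0,0,0,0.6]]}}

```text
time: 50.3
tool_pos: [602.3, -49.6, 89.2]
tcp_rot: [179.9, 0.2, 180.0]
ft_force: [-0.3, 0.0, 0.5]
finger_gap: 51.1
grip_force: 0.0
```

>>> {"fn": "apply_moves", "kwargs": {"deltas": [[0,0,-0.9,0,0,0,0.6],[0,0,-1,0,0,0,0.6],[0,0,-1,0,0,0,0.6],[0,0,-0.9,0,0,0,0.6],[0.21,-1,-0.3,0,0,0,0.8],[0.21,-1,-0.3,0,0,0,0.8],[0.21,-1,-0.3,0,0,0,0.8],[0.21,-1,-0.3,0,0,0,0.8]]}}

```text
time: 51.3
tool_pos: [576.1, -170.5, 238.8]
tcp_rot: [179.9, 0.1, 180.0]
ft_force: [0.6, -0.2, -0.1]
finger_gap: 68.5
grip_force: 0.0
```

>>> {"fn": "apply_moves", "kwargs": {"deltas": [[0.21,-1,0,0,0,0,0.8],[0.21,-1,0,0,0,0,0.8],[0.21,-1,0,0,0,0,0.8],[0.21,-1,0,0,0,0,0.8],[0.21,-1,0,0,0,0,0.8],[0.21,-1,0,0,0,0,0.8],[0,-0.3,0,0,0,0,0.8],[0,0,0,0,0,0,0.8]]}}

```text
time: 52.3
tool_pos: [538.4, -358.7, 237.7]
tcp_rot: [179.9, 0.1, 179.9]
ft_force: [0.6, 0.8, 0.2]
finger_gap: 68.4
grip_force: 0.0
```

```bash
sed -i 's/V>110/V>80/' bol.py; python3 bol.py; python3 -c "
from h import *
to([536,-362,20],180)"
```

```text
turn [ 0.03  0.01 -0.  ]
shift [ 1.29  0.6  -0.75] from [ 538.6 -358.1  237.6] [1.799e+02 1.000e-01 1.800e+02] gap 68.3 t 52.35
bolst [597. 275.] rect [613.7 -16.9] [38.4 24.1] 87 circ [616.9 -16.6] 18.0
bolst [318. 207.] rect [ 537.  -362.8] [38.8 20.7] 84 circ [ 539. -363.] 19.5
scale [579. 382.] rect [787.8  21.2] [125.1  31. ] 53 circ [776.   28.2] 55.8
turn [ 0.03  0.01 -0.  ]
shift [ 0.09 -0.13  7.25] from [ 538.6 -358.1  237.6] [1.799e+02 1.000e-01 1.800e+02] gap 68.3 t 52.35
```

Only one bolster is left in the tray, at (537,-362.7), turned 6°.

>>> {"fn": "apply_moves", "kwargs": {"deltas": [[0.06,-0.14,0.9,0,0,0.65,0.8],[0,0,1,0,0,0.65,0.8],[0,0,1,0,0,0,0.8],[0,0,1,0,0,0,0.8],[0,0,1,0,0,0,0.8],[0,0,1,0,0,0,0.8],[0,0,0.8,0,0,0,0.8],[0,0,0.5,0,0,0,0.8]], "grip_force": 50}}

```text
time: 53.35
tool_pos: [536.7, -360.8, 20.2]
tcp_rot: [179.8, -0.0, 174.1]
ft_force: [-0.2, 0.4, -0.6]
finger_gap: 68.4
grip_force: 0.0
```

>>> {"fn": "apply_moves", "kwargs": {"deltas": [[0,0,0,0,0,0,0.8],[0,0,0,0,0,0,0.3],[0,0,0,0,0,0,0],[0,0,0,0,0,0,0],[0,0,0,0,0,0,0],[0,0,0,0,0,0,0]]}}

```text
time: 54.1
tool_pos: [537.9, -363.3, 23.6]
tcp_rot: [180.0, 0.2, 174.0]
ft_force: [0.5, 1.3, 6.4]
finger_gap: 38.2
grip_force: 51.0
```

>>> {"fn": "apply_moves", "kwargs": {"deltas": [[0,0,-0.5,0,0,0,0],[0,0,-1,0,0,-0.65,0],[0,0,-1,0,0,-0.65,0],[0,0,-1,0,0,0,0],[0,0,-1,0,0,0,0],[0,0,-0.5,0,0,0,0],[0,0,0,0,0,0,0]]}}

```text
time: 54.98
tool_pos: [537.2, -363.3, 173.2]
tcp_rot: [-180.0, 0.2, 180.0]
ft_force: [-0.2, -0.7, -0.1]
finger_gap: 38.4
grip_force: 50.5
```

```bash
python3 -c "
from h import *
to([622,-45,171],180)"
```

```text
turn [-0.    0.04 -0.01]
shift [-2.83 10.61  0.07] from [ 537.2 -363.3  173.2] [-180.     0.2  180. ] gap 38.4 t 54.975
```

>>> {"fn": "apply_moves", "kwargs": {"deltas": [[-0.26,1,0,0,0,0,0],[-0.26,1,0,0,0,0,0],[-0.26,1,0,0,0,0,0],[-0.26,1,0,0,0,0,0],[-0.26,1,0,0,0,0,0],[-0.26,1,0,0,0,0,0],[-0.26,1,0,0,0,0,0],[-0.26,1,0,0,0,0,0]]}}

```text
time: 55.98
tool_pos: [598.2, -121.4, 169.8]
tcp_rot: [179.9, -0.1, 180.0]
ft_force: [-0.2, -0.3, -0.0]
finger_gap: 38.6
grip_force: 50.5
```

>>> {"fn": "apply_moves", "kwargs": {"deltas": [[-0.26,1,0,0,0,0,0],[-0.26,1,0,0,0,0,0],[-0.2,0.6,0.4,0,0,0,0],[0,0,0.9,0,0,0,0],[0,0,0.8,0,0,0,0],[0,0,0.4,0,0,0,0],[0,0,0.2,0,0,0,0],[0,0,0,0,0,0,0]]}}

```text
time: 56.98
tool_pos: [620.8, -44.8, 91.0]
tcp_rot: [179.9, 0.0, 180.0]
ft_force: [-0.1, -0.0, -1.7]
finger_gap: 38.1
grip_force: 50.5
```

>>> {"fn": "apply_moves", "kwargs": {"deltas": [[0,0,0,0,0,0,0.6],[0,0,0,0,0,0,0.6],[0,0,0,0,0,0,0.6],[0,0,-0.9,0,0,0,0.6],[0,0,-1,0,0,0,0.6],[0,0,-1,0,0,0,0.6],[0,0,-1,0,0,0,0.6],[0,0,-1,0,0,0,0.6]]}}

```text
time: 57.98
tool_pos: [620.7, -44.9, 239.5]
tcp_rot: [179.9, 0.1, 180.0]
ft_force: [-0.2, -0.1, -0.4]
finger_gap: 51.4
grip_force: 0.0
```

>>> {"fn": "apply_moves", "kwargs": {"deltas": [[0.5,1,-1,0,0,0,1],[0.5,1,-0.5,0,0,0,1],[0,0,0,0,0,0,1]]}}

```text
time: 58.35
tool_pos: [591.0, 16.8, 285.9]
tcp_rot: [179.9, 0.3, -179.9]
ft_force: [0.4, -0.6, -0.4]
finger_gap: 85.4
grip_force: 0.0
```

```bash
cat > bowl.py <<'E'
from h import *
s=sense(); im=snapshot('wrist')[:,:,::-1].copy(); cv2.imwrite('pics/bowl.png',im)
to([621,302,150],180)
print('bolsters/lamp z52')
rep('wrist',im,'bolst',lambda H,S,V:(H>15)&(H<35)&(S>100)&(V>80),60,52,(0,0,640,400),s)
rep('wrist',im,'ball',lambda H,S,V:(S<60)&(V>150),15,45,(100,60,500,400),s)
rep('wrist',im,'knob',lambda H,S,V:(S<60)&(V>120),30,48,(480,100,640,400),s)
E
python3 bowl.py
```

```text
turn [0.02 0.04 0.02]
shift [-1.    9.54  4.48] from [590.9  15.7 284.5] [ 179.9    0.2 -179.9] gap 85.6 t 58.4
bolsters/lamp z52
bolst [305. 369.] rect [783.8  17.8] [117.6 296.5] 0 circ [840.5  18.2] 144.7
bolst [263. 245.] rect [632.4 -45.1] [18.5 40.5] 0 circ [633.8 -44.6] 20.7
bolst [257. 215.] rect [601.3 -48.9] [39.7 20.8] 90 circ [602.1 -48.5] 21.0
bolst [248. 187.] rect [572.5 -57.5] [40.1 20.3] 89 circ [571.5 -57.2] 19.8
bolst [474. 157.] rect [534.7 172.1] [58.3 57.9] 88 circ [533.9 172. ] 35.2
bolst [257. 108.] rect [494.7 -45.9] [10.4 10.7] 14 circ [494.7 -45.6] 6.2
bolst [100. 263.] rect [ 703.6 -303.6] [222.2 578. ] 37 circ [ 661.5 -317.8] 244.5
bolst [527. 245.] rect [635.4 343.4] [606.9 402. ] 72 circ [691.  314.8] 285.7
bolst [548.  32.] rect [389.7 261.2] [22.9 52. ] 3 circ [386.8 263. ] 24.4
bolst [312.  22.] rect [410.2   6.9] [22.2 10.1] 72 circ [408.7   7.5] 9.2
bolst [550.   8.] rect [358.4 269.3] [19.8 53. ] 15 circ [355.2 267.1] 23.3
bolst [307.  60.] rect [489.5 -28. ] [196.4 327.1] 5 circ [456.8 -30.5] 165.2
bolst [311.   5.] rect [391.8  10.5] [ 16.6 109.
[... 248 characters left out ...]
 -168. ] 7.9
ball [449. 292.] rect [699.4 161. ] [57.6 36.7] 25 circ [696.9 163.3] 27.9
ball [293. 306.] rect [702.6 -17.6] [ 45.6 176.2] 30 circ [627.3 -60.8] 110.3
ball [283. 268.] rect [655.5 -22.7] [ 39.5 130.7] 20 circ [612.8 -41. ] 70.6
ball [104. 157.] rect [ 530.2 -224.8] [14.5 93.7] 85 circ [ 528.2 -267.4] 57.9
ball [484.  87.] rect [463.2 183.7] [58.2 26.9] 14 circ [461.5 190. ] 23.8
ball [243. 186.] rect [561.4 -89.5] [236.2 229.9] 23 circ [576.3 -82. ] 125.2
knob [631. 345.] rect [805.3 523.2] [123.   49.1] 56 circ [807.8 521.8] 52.9
knob [556. 230.] rect [615.9 293.4] [48.3 29.4] 67 circ [616.9 292.9] 20.8
knob [502. 105.] rect [482.1 206.8] [14.2 55.7] 7 circ [455.8 203. ] 34.6
```

All three bolsters are in the bowl, at (572,-57), (601,-49) and (633,-45). Next I fit the bowl rim for its centre and fly over the lid.

Run:
```python
from h import *
s=dict(tool_pos=np.array([590.9,15.7,284.5]),tcp_rot=np.array([179.9,.2,-179.9]))
im=cv2.imread('pics/bowl.png'); e=cv2.Canny(cv2.GaussianBlur(im,(3,3),0),40,100)
v,u=np.nonzero(e); q=np.array([pt('wrist',a,b,120,s)[:2] for a,b in zip(u,v)])
q=q[np.hypot(*(q-[602,-47]).T)<120]
xs=np.arange(585,620,1.);ys=np.arange(-64,-30,1.)
for r in (92,87):
    sc=[(np.sum(np.abs(np.hypot(q[:,0]-x,q[:,1]-y)-r)<1.2),x,y) for x in xs for y in ys]
    print(r,sorted(sc)[-4:])
c=np.array(max(sc)[1:])
for _ in range(5):
    d=np.hypot(*(q-c).T); k=q[np.abs(d-87)<2]; c,R0=circ(k); print(np.round(c,1),round(R0,1),len(k))
```

```text
Traceback (most recent call last):
  File "h.py", line 15, in pt
    o,d=ray(name,u,v,st); return o+d*(z-o[2])/d[2]
        ~~~^^^^^^^^^^^^^
  File "h.py", line 6, in ray
    c=camera_info(name); f=240/np.tan(np.radians(c['vertical_fov']/2))
ValueError: time passes only in moves, steps and waits
```

>>> {"fn": "apply_moves", "kwargs": {"deltas": [[-0.1,0.95,0.3,0,0,0,1],[-0.1,0.95,0.3,0,0,0,1],[-0.1,0.95,0.3,0,0,0,1],[-0.1,0.95,0.3,0,0,0,1],[-0.1,0.95,0.3,0,0,0,1],[-0.1,0.95,0.3,0,0,0,1],[-0.1,0.95,0.3,0,0,0,1],[-0.1,0.95,0.3,0,0,0,1]]}}

```text
time: 59.4
tool_pos: [615.1, 242.9, 209.9]
tcp_rot: [180.0, -0.0, 179.9]
ft_force: [-0.9, 1.1, 0.0]
finger_gap: 85.3
grip_force: 0.0
```

>>> {"fn": "apply_moves", "kwargs": {"deltas": [[-0.1,0.95,0,0,0,0,1],[-0.1,0.95,0,0,0,0,1],[0,0,0,0,0,0,1]]}}

```text
time: 59.78
tool_pos: [620.7, 301.0, 210.0]
tcp_rot: [179.9, -0.1, -179.9]
ft_force: [-0.5, -0.6, 0.9]
finger_gap: 85.4
grip_force: 0.0
```

Run:
```python
from h import *
s=sense(); im=snapshot('wrist')[:,:,::-1].copy(); cv2.imwrite('pics/lid.png',im)
to([621,302,40],180)
rep('wrist',im,'knob',lambda H,S,V:(S<50)&(V>140),60,48,(200,100,450,400),s)
rep('wrist',im,'lid',lambda H,S,V:(V<75),3000,18,(150,60,480,300),s)
```

```text
turn [ 0.01 -0.01  0.  ]
shift [-0.01  0.07  5.67] from [620.8 299.8 210.2] [ 180.   -0. -180.] gap 85.4 t 59.825
knob [225. 344.] rect [737.6 214.6] [32.2 60.8] 76 circ [734.8 201.9] 27.9
knob [324. 221.] rect [619.3 302.5] [27.5 27.9] 85 circ [618.8 302.4] 14.2
lid [374. 219.] rect [624.6 348.2] [ 93.9 165.5] 73 circ [616.9 319.6] 78.6
```

Knob at (619,302.5): the lid has not moved. Refitting the rim with cached calibration, and grasping the lid.

Run:
```python
import h; from h import *
ci=camera_info('wrist'); h.camera_info=lambda n:ci
s=dict(tool_pos=np.array([590.9,15.7,284.5]),tcp_rot=np.array([179.9,.2,-179.9]))
im=cv2.imread('pics/bowl.png'); e=cv2.Canny(cv2.GaussianBlur(im,(3,3),0),40,100)
v,u=np.nonzero(e); q=np.array([pt('wrist',a,b,120,s)[:2] for a,b in zip(u,v)])
q=q[np.hypot(*(q-[602,-47]).T)<120]
for r in (92,87):
    sc=[(int(np.sum(np.abs(np.hypot(q[:,0]-x,q[:,1]-y)-r)<1.2)),int(x),int(y)) for x in range(585,620) for y in range(-64,-30)]
    print(r,sorted(sc)[-4:])
```

```text
92 [(436, 602, -49), (439, 601, -49), (451, 601, -48), (471, 602, -48)]
87 [(403, 603, -47), (418, 601, -48), (418, 602, -48), (418, 602, -47)]
```

>>> {"fn": "apply_moves", "kwargs": {"deltas": [[0.03,0.05,0.9,0,0,0,0.7],[0,0,0.9,0,0,0,0.7],[0,0,0.9,0,0,0,0.7],[0,0,0.9,0,0,0,0.7],[0,0,0.9,0,0,0,0.7],[0,0,0.7,0,0,0,0.7],[0,0,0.45,0,0,0,0.7],[0,0,0,0,0,0,0.7]], "grip_force": 40}}

```text
time: 60.82
tool_pos: [619.4, 301.3, 41.0]
tcp_rot: [180.0, -0.1, 180.0]
ft_force: [-0.8, 0.4, -0.1]
finger_gap: 60.0
grip_force: 0.0
```

>>> {"fn": "apply_moves", "kwargs": {"deltas": [[0,0,0,0,0,0,0],[0,0,0,0,0,0,0],[0,0,0,0,0,0,0],[0,0,0,0,0,0,0]]}}

```text
time: 61.32
tool_pos: [621.2, 302.5, 44.0]
tcp_rot: [179.8, 0.2, 180.0]
ft_force: [-0.9, -0.4, 5.2]
finger_gap: 26.3
grip_force: 39.8
```

>>> {"fn": "apply_moves", "kwargs": {"deltas": [[0,0,-0.5,0,0,0,0],[0,0,-0.9,0,0,0,0],[0,0,-0.9,0,0,0,0],[0,0,-0.9,0,0,0,0],[0,0,-0.9,0,0,0,0],[0,0,-0.9,0,0,0,0],[0,-0.3,-0.4,0,0,0,0],[0.05,-0.7,0,0,0,0,0]]}}

```text
time: 62.32
tool_pos: [618.7, 271.3, 205.1]
tcp_rot: [179.9, 0.1, -180.0]
ft_force: [0.4, 0.3, -1.7]
finger_gap: 26.4
grip_force: 39.7
```

>>> {"fn": "apply_moves", "kwargs": {"deltas": [[0.05,-0.8,0,0,0,0,0],[0.05,-0.8,0,0,0,0,0],[0.05,-0.8,0,0,0,0,0],[0.05,-0.8,0,0,0,0,0],[0.05,-0.8,0,0,0,0,0],[0.05,-0.8,0,0,0,0,0],[0.05,-0.8,0,0,0,0,0],[0.05,-0.8,0,0,0,0,0]]}}

```text
time: 63.32
tool_pos: [606.2, 78.1, 204.0]
tcp_rot: [179.9, 0.1, 180.0]
ft_force: [0.3, 0.3, -3.0]
finger_gap: 26.5
grip_force: 39.7
```

>>> {"fn": "apply_moves", "kwargs": {"deltas": [[0.05,-0.8,0,0,0,0,0],[0.05,-0.8,0,0,0,0,0],[0.02,-0.8,0,0,0,0,0],[0,-0.8,0,0,0,0,0],[0,-0.7,0,0,0,0,0],[0,-0.3,0,0,0,0,0],[0,0,0,0,0,0,0]]}}

```text
time: 64.2
tool_pos: [602.7, -46.8, 203.7]
tcp_rot: [179.9, 0.1, 179.9]
ft_force: [-0.2, 1.3, -1.9]
finger_gap: 26.5
grip_force: 39.7
```

Run:
```python
from h import *
s=sense(); im=snapshot('wrist')[:,:,::-1].copy(); cv2.imwrite('pics/lid2.png',im)
to([603.5,-47.7,150],180); z=s['tool_pos'][2]
rep('wrist',im,'knob',lambda H,S,V:(S<50)&(V>140),60,z+9,(270,200,380,400),s)
```

```text
turn [ 0.03  0.01 -0.01]
shift [-0.03 -0.05  1.79] from [602.7 -46.1 203.6] [1.799e+02 1.000e-01 1.800e+02] gap 26.2 t 64.25
knob [323. 322.] rect [598.1 -46.3] [25.4 26.2] 90 circ [598.3 -46.3] 13.1
knob [309. 276.] rect [579.3 -51.2] [4.5 5.3] 90 circ [579.5 -51.1] 2.7
```

>>> {"fn": "apply_moves", "kwargs": {"deltas": [[-0.1,-0.05,0.5,0,0,0,0],[0,0,0.5,0,0,0,0],[0,0,0.4,0,0,0,0],[0,0,0.15,0,0,0,0],[0,0,0.1,0,0,0,0],[0,0,0,0,0,0,0]]}}

```text
time: 65.0
tool_pos: [605.9, -47.7, 154.3]
tcp_rot: [179.9, 0.1, 180.0]
ft_force: [0.6, -0.3, -2.0]
finger_gap: 26.3
grip_force: 39.7
```

>>> {"fn": "apply_moves", "kwargs": {"deltas": [[0,0,0.08,0,0,0,0],[0,0,0.06,0,0,0,0],[0,0,0,0,0,0,0]]}}

```text
time: 65.38
tool_pos: [606.3, -47.9, 152.1]
tcp_rot: [179.9, 0.2, 180.0]
ft_force: [-6.7, 0.8, 8.9]
finger_gap: 26.5
grip_force: 40.9
```

Contact at the seated height. Release and check.

>>> {"fn": "apply_moves", "kwargs": {"deltas": [[0,0,0,0,0,0,0.5],[0,0,0,0,0,0,0.7],[0,0,0,0,0,0,0.7],[0,0,-0.5,0,0,0,0.7],[0,0,-1,0,0,0,0.7],[0,0,-1,0,0,0,1],[0,0,-1,0,0,0,1],[0,0,-1,0,0,0,1]]}}

```text
time: 66.38
tool_pos: [605.7, -48.0, 287.3]
tcp_rot: [179.9, 0.1, 180.0]
ft_force: [0.2, 0.6, -0.4]
finger_gap: 85.0
grip_force: 0.0
```

>>> {"fn": "apply_moves", "kwargs": {"deltas": [[0,0,-0.5,0,0,0,1],[0,0,0,0,0,0,1]]}}

```text
time: 66.62
tool_pos: [606.3, -48.1, 301.6]
tcp_rot: [179.9, 0.2, 180.0]
ft_force: [-0.3, 1.1, -0.3]
finger_gap: 85.4
grip_force: 0.0
```

```bash
cat > lid.py <<'E'
import h; from h import *
s=sense(); ci=camera_info('wrist'); im=snapshot('wrist')[:,:,::-1].copy(); cv2.imwrite('pics/lid3.png',im)
to([470,-77,150],180); h.camera_info=lambda n:ci
rep('wrist',im,'knob',lambda H,S,V:(S<50)&(V>140),60,156,(270,180,380,300),s)
e=cv2.Canny(cv2.GaussianBlur(im,(3,3),0),40,100); v,u=np.nonzero(e)
for z,r in ((126,94),(123,94),(129,94)):
    q=np.array([pt('wrist',a,b,z,s)[:2] for a,b in zip(u,v)]); q=q[np.hypot(*(q-[602,-47]).T)<120]
    sc=[(int(np.sum(np.abs(np.hypot(q[:,0]-x,q[:,1]-y)-r)<1.2)),x,y) for x in range(585,620) for y in range(-64,-30)]
    print(z,sorted(sc)[-3:])
rep('wrist',im,'button',lambda H,S,V:(V<60),60,58,(200,0,400,140),s)
E
python3 lid.py
```

```text
turn [ 0.02  0.02 -0.01]
shift [ 4.52 -0.97  5.  ] from [605.7 -48.  299.9] [1.799e+02 1.000e-01 1.800e+02] gap 85.2 t 66.675
knob [322. 225.] rect [603.5 -47.7] [29.8 26.8] 0 circ [603.8 -47.9] 14.5
126 [(403, 606, -47), (408, 605, -46), (415, 606, -46)]
123 [(684, 606, -48), (689, 605, -48), (692, 605, -47)]
129 [(340, 605, -45), (341, 607, -48), (346, 607, -47)]
```

Lid centre is about (604.5,-47.5) against the bowl's (602,-47.7), and the disc size fits best at the seated height. Next the button: shut the jaws, move above it, and tilt the body 15° away from the lid.

>>> {"fn": "apply_moves", "kwargs": {"deltas": [[0.89,-0.2,0,0,0,0,0],[0.89,-0.2,0,0,0,0,0],[0.89,-0.2,0,0,0,0,0],[0.89,-0.2,0,0,0,0,0],[0.89,-0.2,0,0,0,0,0],[0,0,0,0,-0.82,0,0],[0,0,0,0,-0.82,0,0],[0,0,0,0,-0.82,0,0]], "grip_force": 20}}

```text
time: 67.68
tool_pos: [471.5, -77.7, 297.8]
tcp_rot: [179.9, 11.3, 179.9]
ft_force: [-0.5, -0.3, -0.3]
finger_gap: 0.0
grip_force: 0.0
```

>>> {"fn": "apply_moves", "kwargs": {"deltas": [[0,0,0,0,-0.82,0,0],[0.26,0,0.97,0,0,0,0],[0.26,0,0.97,0,0,0,0],[0.26,0,0.97,0,0,0,0],[0.26,0,0.97,0,0,0,0],[0,0,0,0,0,0,0]]}}

```text
time: 68.42
tool_pos: [469.4, -76.8, 174.7]
tcp_rot: [179.7, 14.6, 179.9]
ft_force: [-0.0, 0.1, 1.0]
finger_gap: -0.1
grip_force: 0.0
```

Run:
```python
from tg import *
s=sense(); im=snapshot('wrist')[:,:,::-1].copy(); cv2.imwrite('pics/btn.png',im)
tg([472,-78.2,90]); print(s['tcp_rot'])
rep('wrist',im,'button',lambda H,S,V:(V<60),60,56,(200,100,450,350),s)
# lid cross-check: knob in scene view, before and now, against seated prediction
n=snapshot('scene')[:,:,::-1].copy()
def proj(P):
    c=camera_info('scene');f=240/np.tan(np.radians(c['vertical_fov']/2)); d=eul(c['rotation']).inv().apply(np.array(P)-c['origin'])
    return c['cx']-f*d[0]/d[2], c['cy']+f*d[1]/d[2]
for nm,i in(('before',cv2.imread('pics/scene0.png')),('now',n)):
    rep('scene',i,nm,lambda H,S,V:(S<60)&(V>110),20,156,(295,245,325,275),None)
print(proj([602,-47.7,156]),proj([604.5,-47.7,156]),proj([604.5,-47.7,162]))
```

```text
shift(now) [ 0.71 -0.04  2.82] shift(after turn)  from [470.8 -77.2 177.2] gap -0.1 t 68.475 j [ -19.  -25.  123.    5.   68. -111.]
[179.74637789  14.64548139 179.90673832]
button [269. 337.] rect [ 588.9 -134. ] [ 59.5 106.7] 3 circ [ 597.5 -134.4] 56.5
button [389. 330.] rect [589.1 -13.4] [115.4  60.6] 87 circ [603.9 -21.1] 55.2
button [323. 307.] rect [567.5 -75.4] [ 6.7 44.3] 90 circ [567.2 -76.1] 19.6
button [320. 197.] rect [469.2 -77. ] [26.7 23.6] 68 circ [470.4 -77.6] 13.2
before [308. 261.] rect [613.1 -56.5] [25.5 55. ] 47 circ [613.3 -56.1] 23.6
now [309. 262.] rect [615.7 -56. ] [25.4 51.8] 47 circ [613.7 -58.1] 23.4
(np.float64(307.4145732026312), np.float64(256.2509298472941)) (np.float64(308.21531198944047), np.float64(256.8347845065799)) (np.float64(308.18944913967374), np.float64(254.74539440635237))
```

The scene view agrees: the knob moved +1 px in each axis, matching a 2.5 mm x shift with no rise, so the lid is seated. Button at (470,-77.4). Descend onto it.

>>> {"fn": "apply_moves", "kwargs": {"deltas": [[0.2,0,0.9,0,0,0,0],[0.2,0,0.9,0,0,0,0],[0.16,0,0.7,0,0,0,0],[0.1,0,0.4,0,0,0,0],[0,0,0,0,0,0,0]]}}

```text
time: 69.15
tool_pos: [475.8, -77.5, 90.2]
tcp_rot: [179.9, 15.1, 179.9]
ft_force: [0.6, -0.9, 0.5]
finger_gap: 0.2
grip_force: 0.0
```

>>> {"fn": "apply_moves", "kwargs": {"deltas": [[0.03,0,0.1,0,0,0,0],[0.03,0,0.1,0,0,0,0],[0,0,0,0,0,0,0]]}}

```text
time: 69.53
tool_pos: [475.7, -77.6, 84.0]
tcp_rot: [179.9, 15.1, 179.9]
ft_force: [-0.9, 0.5, -0.1]
finger_gap: -0.3
grip_force: 0.0
```

>>> {"fn": "apply_moves", "kwargs": {"deltas": [[0.03,0,0.1,0,0,0,0],[0,0,0,0,0,0,0]]}}

```text
time: 69.78
tool_pos: [475.9, -77.6, 81.0]
tcp_rot: [179.9, 15.1, 179.9]
ft_force: [0.3, 1.0, 2.5]
finger_gap: 0.2
grip_force: 1.4
```

>>> {"fn": "apply_moves", "kwargs": {"deltas": [[0.02,0,0.1,0,0,0,0],[0,0,0,0,0,0,0]]}}

```text
time: 70.03
tool_pos: [476.0, -77.6, 77.8]
tcp_rot: [179.9, 15.1, 179.9]
ft_force: [-0.5, -0.4, 4.6]
finger_gap: 0.1
grip_force: 2.3
```

>>> {"fn": "apply_moves", "kwargs": {"deltas": [[0.02,0,0.1,0,0,0,0],[0,0,0,0,0,0,0]]}}

```text
time: 70.28
tool_pos: [476.5, -77.8, 76.6]
tcp_rot: [179.9, 15.1, 180.0]
ft_force: [-16.1, 1.3, 26.1]
finger_gap: -0.1
grip_force: 13.2
```

Button bottomed out (5 N spring, then a hard stop at 26 N). Let go and retreat.

>>> {"fn": "apply_moves", "kwargs": {"deltas": [[-0.05,0,-0.2,0,0,0,0],[-0.2,0,-0.8,0,0,0,0],[-0.26,0,-0.97,0,0,0,0],[-0.26,0,-0.97,0,0,0,0],[-0.26,0,-0.97,0,0,0,0],[-0.26,0,-0.97,0,0,0,0],[-0.26,0,-0.97,0,0,0,0],[0,0,0,0,0,0,0]]}}

```text
time: 71.28
tool_pos: [476.4, -78.2, 258.9]
tcp_rot: [180.0, 15.3, 180.0]
ft_force: [1.1, -0.5, 0.5]
finger_gap: -0.1
grip_force: 0.0
```

Run:
```python
from tg import *
s=sense(); print(s['tool_pos'],s['ft_force'],s['time'])
n=snapshot('scene')[:,:,::-1].copy()
rep('scene',n,'knob',lambda H,S,V:(S<60)&(V>110),20,156,(295,245,325,275),None)
t=snapshot('top')[:,:,::-1].copy()
rep('top',t,'brass',lambda H,S,V:(H>18)&(H<35)&(S>120)&(V>110),20,20,(395,190,500,295),None)
rep('top',t,'scale',lambda H,S,V:((H<12)|(H>170))&(S>80)&(V<110),40,14,(405,195,492,288),None)
rep('top',t,'cup',lambda H,S,V:(V>90)&(S<60),50,84,(215,250,265,300),None)
a=cv2.imread('pics/scene0.png'); d=cv2.absdiff(a,n).max(2)[150:400,330:480]; print('bystander diff px',(d>60).sum())
```

```text
[476.35292062 -78.24657164 258.90842038] [ 1.13456667 -0.52334381  0.53542375] 71.275
knob [308. 262.] rect [616.8 -57. ] [25.4 54.7] 47 circ [614.3 -58.4] 23.8
scale [460. 219.] rect [ 596.6 -382.8] [22.5 73.2] 4 circ [ 595.5 -382.7] 32.1
cup [237. 271.] rect [460.5 184.8] [65.6 64. ] 45 circ [460.6 185. ] 33.1
bystander diff px 307
```

```bash
python3 -c "
from bench import *
print(hand_in())"
```

```text
the job is handed in; nothing more can be done
None
```

I did every step and handed the job in at 71 s of the 210 s: the four balls I could count and all three bolsters are in the bowl, the lid is seated about 2.5 mm off centre, the empty cup is upright on its mat, the scale is still in the tray, and the button was pressed to its stop and released; the hand-in gave no verdict, and I viewed 16 pictures, over the limit of 14.

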